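# Pack two interview recording kits

## Robot

A 6-joint arm with a two-finger parallel gripper is mounted at the origin on the work surface. World frame = base frame: x ahead of the robot, y to its left, z up, the work surface at z = 0. Lengths are in mm, angles in degrees, forces in N, time in s.
With the tool pointing down it reaches from about 400 to 825 mm from the base axis. Payload 7 kg.
Tool frame: the origin (TCP) lies midway between the tips of the shut fingers; the grasp point (between the pads) lies 19 mm behind it; z points along the fingers, y is the direction in which the jaws open and shut (so a half turn about z gives the same grasp; the last joint's range is limited). The gripper opens to 88 mm and grips with 3 to 60 N. Pads are 19 mm wide; open, the fingers measure 130 mm over their backs; the gripper's body (78 mm by 193 mm) begins 47 mm behind the grasp point.
Start: joints at [90.247, 20.546, 0.682, 0, -70.136, -16.507], TCP at [189.013, 647.973, 226.561] pointing down, gripper open.
Joint ranges: [-176.03, 176.03], [-82.01, 121.73], [-58.28, 71.71], [-173.87, 95.51], [-174.79, -0.11], [-173.66, 173.66]. Speed limits (degrees/s): [136.94, 136.94, 172.46, 180, 180, 180].

## Interface

Orientations are given as a 3x3 rotation matrix whose columns are the frame's x, y, z axes.
In Python, from cell import manip gives the robot as it stands.
- The arm moves only by the shell command python3 -m inch 'ROWS' [OPENING]. ROWS is JSON, a list that holds one entry, the list of rows, each a list of 6 numbers: the shift along the tool's x, y, z in mm, then the turn, a rotation vector about the tool's x, y, z in rad. A call has 1 to 10 rows; each row shifts and turns the pose as measured when the row begins, along the tool's axes as they then stand; what a row does not reach is not made up. A row lasts 1/12 s, in which the tool goes at most 41.7 mm and 7.16 degrees, less where a joint would pass 70% of its speed; a pose out of reach is approached as far as the arm can. A call with a gripper value outside its range is refused whole. OPENING is the closure in counts, from 0 (fully open) to 255 (shut), set as the call begins (- or left out, the last holds). The fingers move at their own pace and stop on an object; the grip force is fixed at half the most. Time passes only in rows, so rows that do not move let the fingers close. It gives the time, the measured TCP pose, the force and the opening at its end, in the units of the state.
- manip.get_state(): the state, without advancing time (a new reading comes with each control period).
- manip.get_image(name): name is "scene" or "top"; returns (picture, depth): 480x640x3 uint8, red, green, blue; 480x640 float32, mm along the optical axis (not along the pixel's ray), 0 where there is no reading.
- manip.camera_model(name): a dict with "mtx" (3x3 intrinsics, pixels), "rvec" (rotation vector, rad) and "tvec" (3), from world to camera coordinates, as OpenCV has them. Camera axes: x right, y down, z forward; pixel columns grow to the right and rows downward; lengths in mm; the calibration is good to about 2 mm. A picture is of the moment at which its call begins. camera_model takes no time and is no camera call.
- manip.close_job(): hands the job in, once; it reports no verdict.
The state is a dict: "time_s": time; "qpos": joint angles; "qd": joint speeds; "tau": joint torques, N m; "tcp_pos": TCP position; "tcp_rot": TCP orientation; "force": force on the tool from outside, world axes, zero at the start; "wrist_torque": the same for the moment, N m; "opening": finger opening in mm.
Only numpy, scipy, OpenCV 4.12 (cv2) and the standard library are available. Lean on these libraries where they do the work, as an engineer would, in place of code of your own. Each camera call takes 0.05 s, during which the arm holds its last target.

## Task

Make up the two kits for today's interviews, everything right way up as it stands now. In the longer tray, the one with the steel spring clip, stand the thinner battery in the round well, lay the pocket recorder in the rectangular well with its long side along the well's, and press the cassette, standing on its long edge and centred, fully down into the clip. In the shorter tray stand the fatter battery in the small round well and the microphone in the large round well; leave the cup and the spectacles case where they are.

Things in the scene. Friction and masses are not known exactly. Their poses are not given: they have to be found in the camera images.
- cassette: Black audio cassette, pale label on both faces, 100 x 10 x 64 mm (x long, y thickness, z height), 50 g. At the start it stands on its long edge in the slot of a small fixed wooden stand of the same yaw (80 x 40 x 22 mm; slot 18 mm deep, 13 mm wide, its floor 4 mm above the table); the upper 46 mm show: pull it straight up. Origin: centre of its lower edge; z up.
- recorder: Silver pocket recorder lying flat, 96 x 58 x 30 mm (x, y, z), about 190 g; black cassette window and buttons on its upper face. Origin: centre of its underside; z up, x along its long side. Either way round in its well is fine.
- thin_cell: The thinner battery, a black and copper cylinder standing upright, 26 mm diameter, 50 mm high, about 70 g. Origin: centre of its underside, z up.
- fat_cell: The fatter battery, same look, standing upright, 34 mm diameter, 61 mm high, about 140 g. Origin: centre of its underside, z up.
- microphone: Table microphone: a black upright puck with an aluminium band, 58 mm diameter, straight side 30 mm high, with a shallow steel dome on top up to 36 mm, about 160 g. Origin: centre of its underside, z up.
- tape_tray: The longer grey tray, fixed, 240 x 140 mm (x, y), floor 4 mm thick, rims and well walls 12 mm above the table. Origin: centre of its underside; z up. On its x axis (y = 0): rectangular recorder well, centre x = -68 mm, inside 78 mm along x by 116 mm along y; steel spring clip, centre x = +18 mm; round battery well, centre x = +83 mm, inside diameter 50 mm.
- clip (a point): Middle of the clip at tray-floor height, axes as the longer tray. Two 60 mm long steel jaws, 8 mm apart, each sprung to give 6 mm along x; flared mouth 19 mm wide 30 mm above the table, straight below 16 mm. The cassette goes in with its long side along y, down to the tray floor; it takes a push of 5 to 10 N, not just its weight.
- mic_tray: The shorter grey tray, fixed, 180 x 120 mm (x, y), floor 4 mm thick, rims and well walls 12 mm above the table. Origin: centre of its underside; z up. Along its x axis (y = 0): the large round well, centre x = -36 mm, inside diameter 80 mm; the small round battery well, centre x = +52 mm, inside diameter 50 mm.
- cup: White drinking cup, 72 mm diameter, 80 mm high, loose, beyond the stock. Origin: centre of its underside. To be left alone.
- glasses_case: Blue spectacles case lying flat, 58 x 155 x 36 mm, loose, beyond the stock. Origin: centre of its underside. To be left alone.
Mind the look-alikes: they are no part of the job. There is more than one size of the cassette; the one meant has the size given above.

How it is judged (in metres and radians):
At the end, for the whole second after the job is handed in: Each thing stands upright (0.12 rad; cassette 0.15) within 3.5 mm of its tray's floor, at rest, centred in its own place: recorder and microphone within 13 mm, thin battery 14, fat battery 11; cassette in the clip, 6 mm across, 15 mm along, 0.15 rad (x of recorder in the frame of tape_tray between -0.081 and -0.055 m and y of recorder in the frame of tape_tray between -0.013 and 0.013 m and z of recorder in the frame of tape_tray between -0.01 and 0.0075 m and angle between each of recorder, thin_cell, fat_cell, microphone's own z axis and vertical below 0.12 rad and linear speed of each of recorder, thin_cell, fat_cell, microphone, cassette below 0.02 m/s and x of thin_cell in the frame of tape_tray between 0.069 and 0.097 m and y of thin_cell in the frame of tape_tray between -0.014 and 0.014 m and z of thin_cell in the frame of tape_tray between -0.01 and 0.0075 m and x of fat_cell in the frame of mic_tray between 0.041 and 0.063 m and y of fat_cell in the frame of mic_tray between -0.011 and 0.011 m and z of fat_cell in the frame of mic_tray between -0.01 and 0.0075 m and x of microphone in the frame of mic_tray between -0.049 and -0.023 m and y of microphone in the frame of mic_tray between -0.013 and 0.013 m and z of microphone in the frame of mic_tray between -0.01 and 0.0075 m and x of cassette in the frame of tape_tray between 0.012 and 0.024 m and y of cassette in the frame of tape_tray between -0.015 and 0.015 m and z of cassette in the frame of tape_tray between -0.01 and 0.0075 m and angle between cassette's own z axis and vertical below 0.15 rad and angle between the x axis of cassette and the y axis of tape_tray, either way round below 0.15 rad); the robot touches nothing.
It fails at once if the cup is moved by more than 30 mm or tipped (distance of cup from where it was at the start of the episode above 0.03 m or angle between cup's own z axis and vertical above 0.5 rad).
It fails at once if the spectacles case is moved by more than 30 mm (distance of glasses_case from where it was at the start of the episode above 0.03 m).
It also fails if it takes over 144 s, if anything falls off the work surface, if the arm or the gripper's body presses on something with over 40 N, if the wrist force passes 120 N, or if a joint passes its speed limit or range.

## Working session

There is one attempt and no reset: what is moved stays moved. The work goes in short steps, Python scripts to look and compute and a shell command to move; the robot and the scene stay as the last step left them, time stands still between calls to the robot, and variables do not carry over. Pictures are saved under pics/ and viewed, and the job is handed in when it is done.

```bash
mkdir -p pics; ls; python3 - <<'E'
from cell import manip
import cv2
print(manip.get_state())
for n in ("scene","top"):
    im,d=manip.get_image(n)
    cv2.imwrite(f"pics/{n}0.png",im[:,:,::-1]); 
    import numpy as np; np.savez(f"{n}0.npz",im=im,d=d)
    print(manip.camera_model(n))
E
```

```text
pics
{'time_s': 0.0, 'qpos': array([ 9.02449894e+01,  2.05922671e+01,  6.33974058e-01, -2.07498064e-02,
       -7.01372360e+01, -1.65076090e+01]), 'qd': array([ 0.05493349,  0.02325386, -0.05424214, -0.05969735, -0.02020046,
       -0.05770499]), 'tau': array([-2.94898982e-04, -5.82719994e+01,  2.93051541e+01,  6.99695393e+00,
        6.97085430e-03, -1.56166111e-04]), 'tcp_pos': array([188.90429654, 647.50837384, 225.61285534]), 'tcp_rot': array([[ 9.59953677e-01, -2.80158574e-01, -3.33475532e-04],
       [-2.80158734e-01, -9.59952238e-01, -1.66871489e-03],
       [ 1.47384201e-04,  1.69531508e-03, -9.99998552e-01]]), 'force': array([-1.22201664, -0.50676009,  0.5970196 ]), 'wrist_torque': array([-0.06254249,  0.02350093,  0.00023707]), 'opening': 87.70418589238207}
{'mtx': array([[586.53040261,   0.        , 312.0573291 ],
       [  0.        , 586.53040261, 246.3226122 ],
       [  0.        ,   0.        ,   1.        ]]), 'rvec': array([ 0.84948174,  2.42851733, -1.22206611]), 'tvec': array([ 383.87349883, -141.91230835, 1433.44878097])}
{'mtx': array([[484.33007577,   0.        , 325.86859131],
       [  0.        , 484.33007577, 234.76488098],
       [  0.        ,   0.        ,   1.        ]]), 'rvec': array([ 2.20438946, -2.16559098,  0.07946389]), 'tvec': array([ -29.69195806,  521.28146431, 1040.09556624])}
```

View pics/scene0.png

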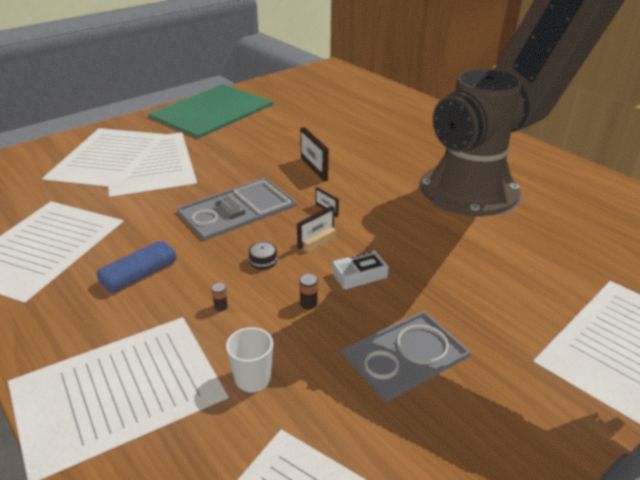

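View pics/top0.png

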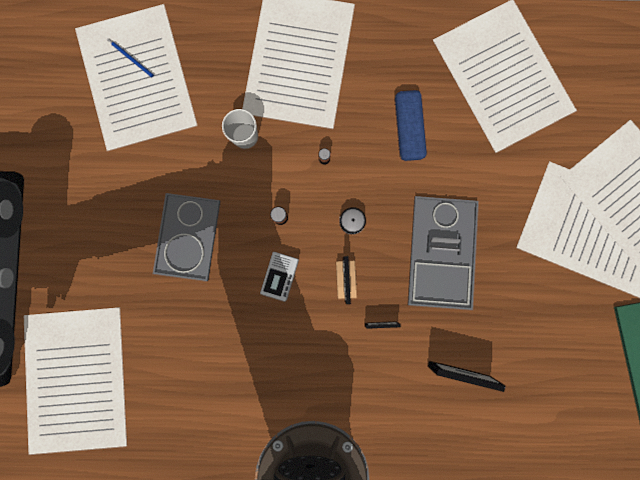

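```bash
cat > h.py <<'E'
import numpy as np, cv2
from cell import manip
def cam(n):
    m=manip.camera_model(n); R,_=cv2.Rodrigues(m["rvec"]); return m["mtx"],R,np.array(m["tvec"]).ravel()
def ray(n,uv,z):
    K,R,t=cam(n); uv=np.atleast_2d(np.array(uv,float))
    d=np.c_[uv,np.ones(len(uv))]@np.linalg.inv(K).T@R; c=-R.T@t
    s=(np.asarray(z)-c[2])/d[:,2]; return c+d*np.reshape(s,(-1,1))
def cloud(n,d):
    K,R,t=cam(n); v,u=np.mgrid[:480,:640]
    p=np.stack([(u-K[0,2])/K[0,0]*d,(v-K[1,2])/K[1,1]*d,d],-1)
    return (p-t)@R
def proj(n,P):
    K,R,t=cam(n); q=(np.atleast_2d(P)@R.T+t)@K.T; return q[:,:2]/q[:,2:]
E
python3 - <<'E'
from h import *
f=np.load("top0.npz"); P=cloud("top",f["d"]); z=P[...,2]
print(np.percentile(z[f["d"]>0],[1,5,25,50,75,95]), (f["d"]==0).mean())
t=z[330:400,150:250]; print(t.mean(),t.std())
hm=np.clip(z*2.5+20,0,255).astype(np.uint8)
crop=hm[80:400,140:520]; cv2.imwrite("pics/hm0.png",cv2.resize(crop,None,fx=1.9,fy=1.8,interpolation=0))
im=f["im"][180:340,140:500,::-1]; cv2.imwrite("pics/topc.png",cv2.resize(im,(792,352),interpolation=2))
m=((z>12)&(f["d"]>0)).astype(np.uint8); m[400:]=0
n,l,s,c=cv2.connectedComponentsWithStats(m)
for i in range(1,n):
    if s[i,4]>25:
        q=P[l==i]; r=cv2.minAreaRect(q[:,:2].astype(np.float32))
        print(c[i].round(1),s[i,4],"zmax",np.percentile(q[:,2],[50,98]).round(1),"rect",np.round(r[0],1),np.round(r[1],1),round(r[2],1))
E
```

```text
[-4.52839841 -3.06967217 -0.95639039  0.5607226   2.24163811 13.40264376] 0.003857421875
6.364939519864954 77.9190867079678
[409.8 124.9] 1839 zmax [34.3 38.8] rect [ 769.1 -202.8] [154.2  59.5] 5.0
[238.7 125.9] 748 zmax [57.  81.9] rect [744.4 166.9] [70.6 70.7] 76.3
[323.7 155.2] 153 zmax [47.6 51.4] rect [694.3 -12.3] [26.4 24.1] 0.4
[  8.7 263.8] 3750 zmax [ 59.  101.8] rect [419.6 647.3] [456.7  47.6] 3.5
[278.2 214.7] 239 zmax [59.1 63.5] rect [560.8  81.5] [32.6 33.1] 43.0
[351.9 220.1] 569 zmax [32.7 37.9] rect [554.4 -76.7] [55.5 57.1] 45.9
[444.4 243.1] 297 zmax [22.9 31.2] rect [ 506.3 -279.2] [73.3 39.7] 87.1
[278.7 275.9] 1210 zmax [30.5 34.7] rect [430.8  80.3] [58.8 95.6] 74.4
[345.6 279.3] 731 zmax [23.8 70.7] rect [426.2 -64.7] [97.5 40. ] 3.7
[410.1 280. ] 33 zmax [13.2 16.4] rect [ 427.5 -206.2] [ 4.2 54.6] 86.8
[631.3 339.1] 705 zmax [13.4 16.7] rect [ 291.5 -695.9] [183.   49.8] 10.9
[382.2 324.7] 186 zmax [45.9 50.9] rect [ 330.9 -143.3] [ 8.3 73.1] 2.6
[465.7 375.9] 884 zmax [87.1 92.5] rect [ 232.4 -313.4] [140.4  15.6] 77.3
```

View pics/hm0.png

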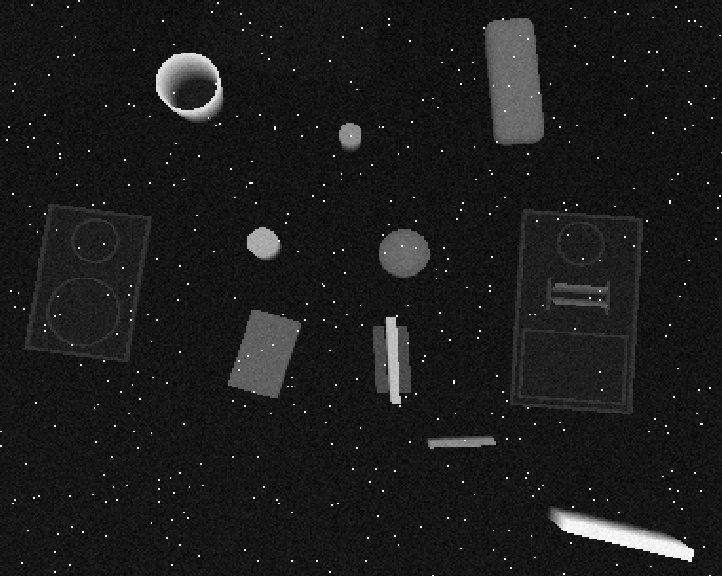

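View pics/topc.png

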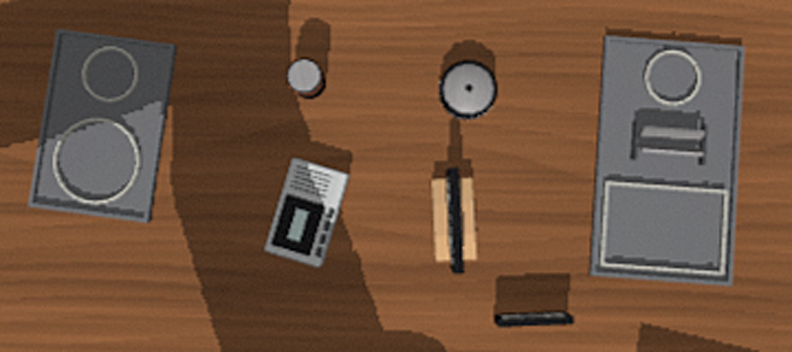

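```bash
cat > meas.py <<'E'
from h import *
f=np.load("top0.npz"); im=f["im"]; P=cloud("top",cv2.medianBlur(f["d"],3)); z=P[...,2]
hsv=cv2.cvtColor(im,cv2.COLOR_RGB2HSV)
# trays: grey (low saturation)
for name,(u0,u1,v0,v1) in dict(mic_tray=(145,228,185,290),tape_tray=(400,490,185,315)).items():
    m=np.zeros((480,640),np.uint8); m[v0:v1,u0:u1]=(hsv[v0:v1,u0:u1,1]<70)*255
    m=cv2.morphologyEx(m,cv2.MORPH_CLOSE,np.ones((9,9))); m=cv2.morphologyEx(m,cv2.MORPH_OPEN,np.ones((5,5)))
    c=max(cv2.findContours(m,0,1)[0],key=cv2.contourArea)
    hull=cv2.convexHull(c)[:,0]
    r=cv2.minAreaRect(ray("top",hull,12.)[:,:2].astype(np.float32)); print(name,np.round(r[0],1),np.round(r[1],1),round(r[2],2))
# tops from depth
for name,(u,v),h in [("thin",(323,155),50),("fat",(278,215),61),("mic",(352,220),33),("rec",(279,276),30),("cas",(346,279),68)]:
    w=60; sl=np.s_[v-w//2:v+w//2,u-w//2:u+w//2]
    m=(abs(z[sl]-h)<(8 if h!=68 else 14)).astype(np.uint8)
    n,l,s,c=cv2.connectedComponentsWithStats(m); i=1+np.argmax(s[1:,4]); 
    vv,uu=np.nonzero(l==i); q=ray("top",np.c_[uu+u-w//2,vv+v-w//2],h if name!="mic" else 30)[:,:2]
    r=cv2.minAreaRect(q.astype(np.float32)); print(name,"mean",q.mean(0).round(1),np.round(r[0],1),np.round(r[1],1),round(r[2],2), "z",np.median(P[sl][l==i][:,2]).round(1))
E
python3 meas.py
python3 - <<'E'
from h import *
f=np.load("top0.npz"); im=f["im"]
g=cv2.cvtColor(im,cv2.COLOR_RGB2GRAY); 
for nm,(u0,u1,v0,v1) in dict(mic=(145,228,185,290),tape=(400,490,185,315)).items():
    a=cv2.resize(im[v0:v1,u0:u1,::-1],None,fx=4.5,fy=4.5,interpolation=cv2.INTER_CUBIC); cv2.imwrite(f"pics/{nm}.png",a)
s=np.load("scene0.npz")["im"][170:400,160:480,::-1]; cv2.imwrite("pics/sc.png",cv2.resize(s,None,fx=2.5,fy=2.5,interpolation=2))
E
```

```text
mic_tray [513.3 286.4] [122.8 179.9] 83.3
tape_tray [ 488.6 -278.3] [141.4 240.5] 86.73
thin mean [693.3 -12.4] [693.3 -12.3] [26.2 23.6] 1.03 z 48.4
fat mean [560.7  82. ] [560.2  81.6] [33.  31.2] 46.1 z 59.4
mic mean [554.7 -76.7] [554.1 -76.5] [55.2 55.5] 45.96 z 32.8
rec mean [430.6  79.7] [430.8  79.7] [58.1 95.7] 74.34 z 30.6
cas mean [426.3 -64.5] [426.2 -64.5] [97.3 10.7] 3.84 z 67.4
```

View pics/tape.png

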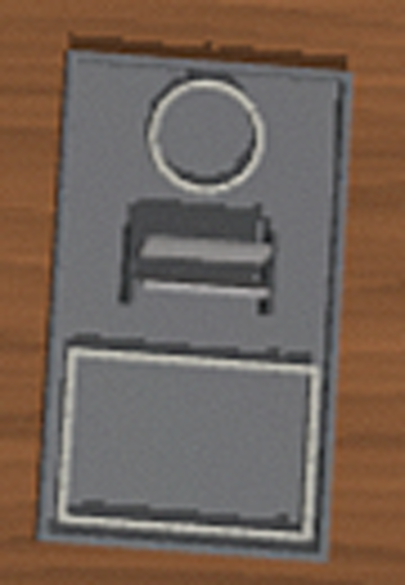

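View pics/sc.png

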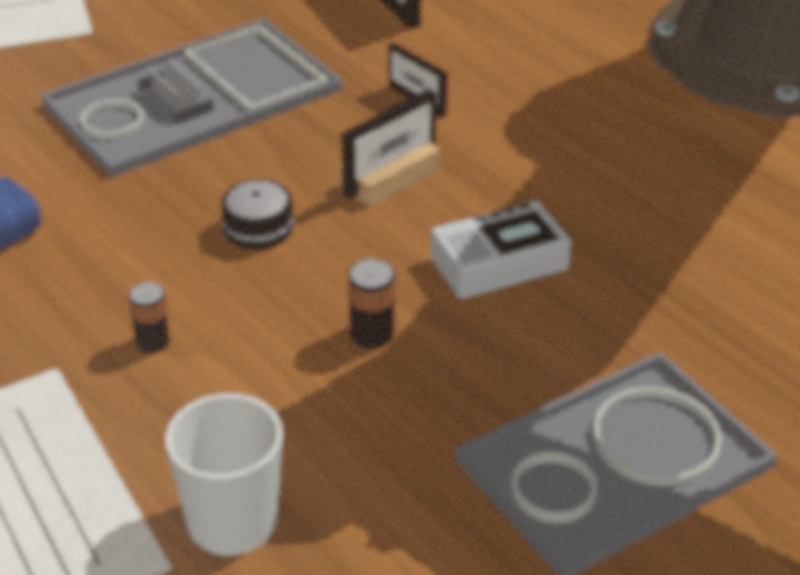

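```bash
cat > d.py <<'E'
# d.py x y z yaw : shift left to go in tool axes (at present orientation) and turn
import sys; from h import *
from scipy.spatial.transform import Rotation as R
s=manip.get_state(); p,Rt=s["tcp_pos"],s["tcp_rot"]
def tgt(yaw):
    a=np.radians(yaw); return np.array([[np.cos(a),np.sin(a),0],[np.sin(a),-np.cos(a),0],[0,0,-1]])
print("t",round(s["time_s"],2),"p",p.round(1),"yaw",np.degrees(np.arctan2(Rt[1,0],Rt[0,0])).round(1),"open",round(s["opening"],1),"F",s["force"].round(1),"q",s["qpos"].round(0))
if len(sys.argv)>4:
    x,y,z,yaw=map(float,sys.argv[1:5])
    d=Rt.T@(np.array([x,y,z])-p); 
    rv=min((R.from_matrix(Rt.T@tgt(yaw+k)).as_rotvec() for k in (0,180)),key=np.linalg.norm)
    dn=tgt(yaw).T@(np.array([x,y,z])-p)
    print("shift now",d.round(1),"turn",rv.round(3),"| shift after turn",dn.round(1), "or -", "rows>=",max(np.linalg.norm(d)/41.7,np.degrees(np.linalg.norm(rv))/7.16).round(1))
E
python3 d.py 430.7 79.7 150 -15.7
```

```text
t 0.1 p [188.9 647.6 225.7] yaw -16.3 open 87.8 F [ 0.2 -0.2  0.7] q [ 90.  21.   1.  -0. -70. -17.]
shift now [391.2 477.3  76.5] turn [ 0.001 -0.    -0.01 ] | shift after turn [386.4 481.3  75.7] or - rows>= 14.9
```

```bash
python3 -m inch '[[[20,24,0,0,0,0],[25,30,0,0,0,0],[25,30,0,0,0,0],[25,30,0,0,0,0],[25,30,0,0,0,0],[25,30,0,0,0,0],[25,30,0,0,0,0],[25,30,0,0,0,0],[25,30,0,0,0,0],[25,30,0,0,0,0]]]'; python3 d.py 430.7 79.7 150 -15.7
```

```text
time_s: 0.93
tcp_pos: [342.9, 285.1, 220.3]
tcp_rot: [[0.962, -0.272, -0.002], [-0.272, -0.962, -0.011], [0.001, 0.011, -1.0]]
force: [0.3, 0.3, 0.5]
opening: 87.5
t 0.93 p [342.9 285.1 220.3] yaw -15.8 open 87.5 F [0.3 0.3 0.5] q [ 65.  -1. -27.   0. -65.   9.]
shift now [140.4 173.   72.3] turn [ 0.011 -0.001 -0.002] | shift after turn [140.1 174.   70.3] or - rows>= 5.6
```

Execution is accurate. Continue.

```bash
python3 -m inch '[[[23,28,12,0,0,0],[23,28,12,0,0,0],[23,28,12,0,0,0],[23,28,12,0,0,0],[20,26,12,0,0,0],[14,18,6,0.01,0,0],[8,10,4,0,0,0],[0,0,0,0,0,0]]]'; python3 d.py 430.7 79.7 12 -15.7
```

```text
time_s: 1.6
tcp_pos: [427.7, 72.1, 149.3]
tcp_rot: [[0.961, -0.276, 0.001], [-0.276, -0.961, 0.003], [0.0, -0.004, -1.0]]
force: [0.3, 0.3, -0.0]
opening: 87.5
t 1.6 p [427.7  72.1 149.3] yaw -16.0 open 87.5 F [ 0.3  0.3 -0. ] q [ 36.   1. -35.  -0. -54.  38.]
shift now [  0.8  -7.7 137.3] turn [-0.004 -0.    -0.005] | shift after turn [  0.8  -8.2 137.3] or - rows>= 3.3
```

```bash
python3 - <<'E'
from h import *
im,d=manip.get_image("top"); a=im[180:340,200:420,::-1]; cv2.imwrite("pics/r1.png",cv2.resize(a,None,fx=3.6,fy=3.6,interpolation=2))
im,d=manip.get_image("scene"); a=im[170:330,220:440,::-1]; cv2.imwrite("pics/r1s.png",cv2.resize(a,None,fx=3.6,fy=3.6,interpolation=2))
E
```

```text
(no output)
```

View pics/r1s.png

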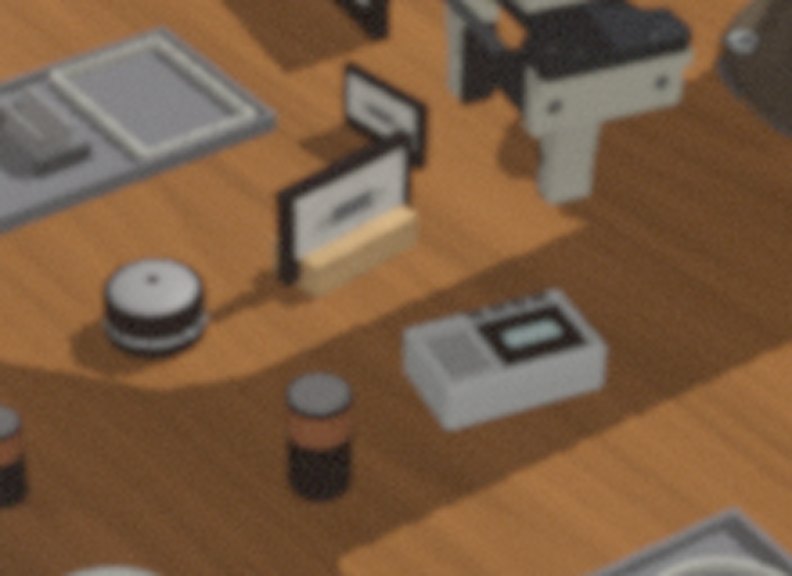

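The scene view shows the open gripper above (around 600,130 in the crop) and the recorder free at (500,370). Going down.

```bash
python3 -m inch '[[[0.8,-7,15,0,0,0],[0,-1,25,0,0,0],[0,0,30,0,0,0],[0,0,25,0,0,0],[0,0,20,0,0,0],[0,0,12,0,0,0],[0,0,6,0,0,0],[0,0,2,0,0,0]]]'; python3 d.py 430.7 79.7 12 -15.7
```

```text
time_s: 2.37
tcp_pos: [435.3, 93.0, 15.4]
tcp_rot: [[0.964, -0.266, 0.014], [-0.266, -0.964, 0.011], [0.011, -0.015, -1.0]]
force: [0.6, 0.0, 1.3]
opening: 87.5
t 2.37 p [435.3  93.   15.4] yaw -15.4 open 87.5 F [0.6 0.  1.3] q [ 38.  14. -43.  -0. -32.  37.]
shift now [-1.  14.1  3.2] turn [-0.015 -0.011  0.005] | shift after turn [-0.9 14.   3.4] or - rows>= 0.3
```

```bash
python3 -m inch '[[[-1,14,3,-0.015,-0.011,0.005],[0,0,0,0,0,0],[0,0,0,0,0,0]]]'; python3 d.py 430.7 79.7 12 -15.7
```

```text
time_s: 2.62
tcp_pos: [431.0, 81.0, 13.2]
tcp_rot: [[0.963, -0.268, -0.0], [-0.268, -0.963, -0.0], [-0.0, 0.0, -1.0]]
force: [0.0, -0.3, 0.2]
opening: 87.9
t 2.62 p [431.   81.   13.2] yaw -15.5 open 87.9 F [ 0.  -0.3  0.2] q [ 37.  14. -44.   0. -32.  38.]
shift now [0.  1.3 1.2] turn [0.    0.    0.003] | shift after turn [0.  1.3 1.2] or - rows>= 0.0
```

```bash
python3 -m inch '[[[0,1,1,0,0,0],[0,0,0,0,0,0],[0,0,0,0,0,0],[0,0,0,0,0,0],[0,0,0,0,0,0],[0,0,0,0,0,0]]]' 255; python3 -m inch '[[[0,0,0,0,0,0],[0,0,0,0,0,0]]]'; python3 d.py 430.7 79.7 12 -15.7
```

```text
time_s: 3.12
tcp_pos: [432.4, 80.8, 14.8]
tcp_rot: [[0.963, -0.268, 0.004], [-0.268, -0.963, 0.003], [0.003, -0.004, -1.0]]
force: [-0.7, -0.5, -2.1]
opening: 57.4
time_s: 3.28
tcp_pos: [432.2, 80.7, 14.8]
tcp_rot: [[0.963, -0.269, 0.004], [-0.269, -0.963, 0.003], [0.003, -0.004, -1.0]]
force: [0.5, 1.5, -0.9]
opening: 57.7
t 3.28 p [432.2  80.7  14.8] yaw -15.6 open 57.7 F [ 0.5  1.5 -0.9] q [ 36.  14. -44.   0. -32.  38.]
shift now [-1.1  1.4  2.8] turn [-0.004 -0.003  0.002] | shift after turn [-1.1  1.4  2.8] or - rows>= 0.1
```

```bash
python3 -m inch '[[[0,0,-15,0,0,0],[0,0,-25,0,0,0.05],[0,0,-30,0,0,0.12],[0,0,-30,0,0,0.12],[0,0,-25,0,0,0.12],[0,0,-15,0,0,0.12],[0,0,-5,0,0,0.12],[0,0,0,0,0,0.12],[0,0,0,0,0,0.12],[0,0,0,0,0,0.12]]]'; python3 d.py 420.7 -274.4 155 -93.3
```

```text
time_s: 4.12
tcp_pos: [429.3, 79.0, 166.0]
tcp_rot: [[0.248, -0.969, -0.0], [-0.969, -0.248, 0.001], [-0.001, 0.0, -1.0]]
force: [-0.5, -0.2, -2.3]
opening: 58.1
t 4.12 p [429.3  79.  166. ] yaw -75.6 open 58.1 F [-0.5 -0.2 -2.3] q [ 36.   1. -33.  -0. -56. -22.]
shift now [340.2  96.1  10.7] turn [0.    0.001 0.308] | shift after turn [353.3 -11.8  11. ] or - rows>= 8.5
```

```bash
python3 -m inch '[[[0,0,0,0,0,0.12],[0,0,0,0,0,0.12],[15,0,0,0,0,0.06],[30,0,0,0,0,0],[35,-1,0,0,0,0],[38,-1,0,0,0,0],[38,-1,0,0,0,0],[38,-1,0,0,0,0],[38,-1,0,0,0,0],[38,-1,0,0,0,0]]]'; python3 d.py 420.7 -274.4 155 -93.3
```

```text
time_s: 4.95
tcp_pos: [416.2, -195.3, 164.9]
tcp_rot: [[-0.059, -0.998, 0.0], [-0.998, 0.059, 0.003], [-0.003, -0.0, -1.0]]
force: [1.6, 0.4, -0.9]
opening: 57.7
t 4.95 p [ 416.2 -195.3  164.9] yaw -93.4 open 57.7 F [ 1.6  0.4 -0.9] q [ -1.   3. -30.  -0. -56.  -3.]
shift now [78.7 -9.2  9.7] turn [-0.     0.003 -0.002] | shift after turn [78.7 -9.   9.9] or - rows>= 1.9
```

```bash
python3 -m inch '[[[32,-4,10,0,0,0],[24,-3,15,0,0,0],[12,-1,20,0,0,0],[4,0,20,0,0,0],[0,0,20,0,0,0],[0,0,10,0,0,0],[0,0,0,0,0,0],[0,0,0,0,0,0]]]'; python3 d.py 420.7 -274.4 18.8 -93.3
```

```text
time_s: 5.62
tcp_pos: [416.6, -279.5, 64.3]
tcp_rot: [[-0.071, -0.998, -0.001], [-0.997, 0.071, 0.003], [-0.003, 0.001, -1.0]]
force: [-0.6, -0.3, -0.8]
opening: 57.9
t 5.62 p [ 416.6 -279.5   64.3] yaw -94.1 open 57.9 F [-0.6 -0.3 -0.8] q [-12.  14. -33.  -0. -43.   8.]
shift now [-5.2 -3.8 45.5] turn [ 0.001  0.003 -0.013] | shift after turn [-5.3 -3.8 45.5] or - rows>= 1.1
```

```bash
python3 -m inch '[[[-4,-4,5,0,0,-0.013],[0,0,12,0,0,0],[0,0,14,0,0,0],[0,0,8,0,0,0],[0,0,3,0,0,0],[0,0,0,0,0,0],[0,0,0,0,0,0]]]'; python3 d.py 420.7 -274.4 18.8 -93.3
```

```text
time_s: 6.2
tcp_pos: [426.6, -274.4, 25.0]
tcp_rot: [[-0.05, -0.999, 0.007], [-0.999, 0.05, 0.001], [-0.001, -0.007, -1.0]]
force: [0.1, -0.5, -0.8]
opening: 57.9
t 6.2 p [ 426.6 -274.4   25. ] yaw -92.9 open 57.9 F [ 0.1 -0.5 -0.8] q [-11.  18. -35.  -0. -37.   8.]
shift now [0.3 5.9 6.2] turn [-0.007  0.001  0.007] | shift after turn [0.3 5.8 6.2] or - rows>= 0.2
```

```bash
python3 -m inch '[[[0,6,2,-0.007,0,0.007],[0,0,0,0,0,0],[0,0,0,0,0,0]]]'; python3 d.py 420.7 -274.4 18.8 -93.3
```

```text
time_s: 6.45
tcp_pos: [421.3, -274.1, 24.4]
tcp_rot: [[-0.057, -0.998, 0.002], [-0.998, 0.057, 0.001], [-0.001, -0.002, -1.0]]
force: [0.3, 0.4, -1.4]
opening: 57.4
t 6.45 p [ 421.3 -274.1   24.4] yaw -93.3 open 57.4 F [ 0.3  0.4 -1.4] q [-11.  18. -35.  -0. -37.   7.]
shift now [0.3 0.6 5.6] turn [-0.002  0.001  0.   ] | shift after turn [0.3 0.5 5.6] or - rows>= 0.1
```

```bash
python3 -m inch '[[[0,0.5,4,0,0,0],[0,0,2.5,0,0,0],[0,0,1,0,0,0],[0,0,0,0,0,0]]]'; python3 d.py 420.7 -274.4 18.8 -93.3
```

```text
time_s: 6.78
tcp_pos: [421.4, -274.4, 19.1]
tcp_rot: [[-0.057, -0.998, 0.004], [-0.998, 0.057, -0.0], [0.0, -0.004, -1.0]]
force: [-0.3, -0.7, -1.4]
opening: 57.7
t 6.78 p [ 421.4 -274.4   19.1] yaw -93.3 open 57.7 F [-0.3 -0.7 -1.4] q [-11.  18. -35.  -0. -36.   7.]
shift now [0.  0.7 0.3] turn [-0.004 -0.     0.001] | shift after turn [0.  0.7 0.3] or - rows>= 0.0
```

```bash
python3 -m inch '[[[0,0.5,1.5,0,0,0],[0,0,0.5,0,0,0],[0,0,0,0,0,0]]]'; python3 d.py 420.7 -274.4 18.8 -93.3
```

```text
time_s: 7.03
tcp_pos: [421.6, -274.5, 18.9]
tcp_rot: [[-0.056, -0.998, 0.006], [-0.998, 0.056, -0.001], [0.001, -0.006, -1.0]]
force: [0.0, -0.0, -1.3]
opening: 57.7
t 7.03 p [ 421.6 -274.5   18.9] yaw -93.2 open 57.7 F [ 0.  -0.  -1.3] q [-11.  18. -35.   0. -36.   7.]
shift now [-0.   0.9  0.1] turn [-0.006 -0.001  0.002] | shift after turn [-0.   0.9  0.1] or - rows>= 0.1
```

```bash
python3 -m inch '[[[0,0,0,0,0,0],[0,0,0,0,0,0],[0,0,0,0,0,0],[0,0,0,0,0,0],[0,0,-5,0,0,0],[0,0,-20,0,0,0],[0,0,-35,0,0,0],[0,0,-35,0,0,0],[0,0,-30,0,0,0],[0,0,-20,0,0,0]]]' 65; python3 d.py 571.5 -283 150 0
python3 - <<'E'
from h import *
im,d=manip.get_image("scene"); a=im[140:300,150:370,::-1]; cv2.imwrite("pics/r2s.png",cv2.resize(a,None,fx=3.6,fy=3.6,interpolation=2))
E
```

```text
time_s: 7.87
tcp_pos: [416.9, -273.9, 164.8]
tcp_rot: [[-0.057, -0.998, -0.007], [-0.998, 0.057, 0.001], [-0.001, 0.007, -1.0]]
force: [1.0, -0.2, -0.0]
opening: 65.5
t 7.87 p [ 416.9 -273.9  164.8] yaw -93.3 open 65.5 F [ 1.  -0.2 -0. ] q [-11.   7. -26.  -0. -57.   7.]
shift now [   0.4 -155.    13.8] turn [ 0.006 -0.004  1.514] | shift after turn [154.6   9.1  14.8] or - rows>= 12.1
```

View pics/r2s.png

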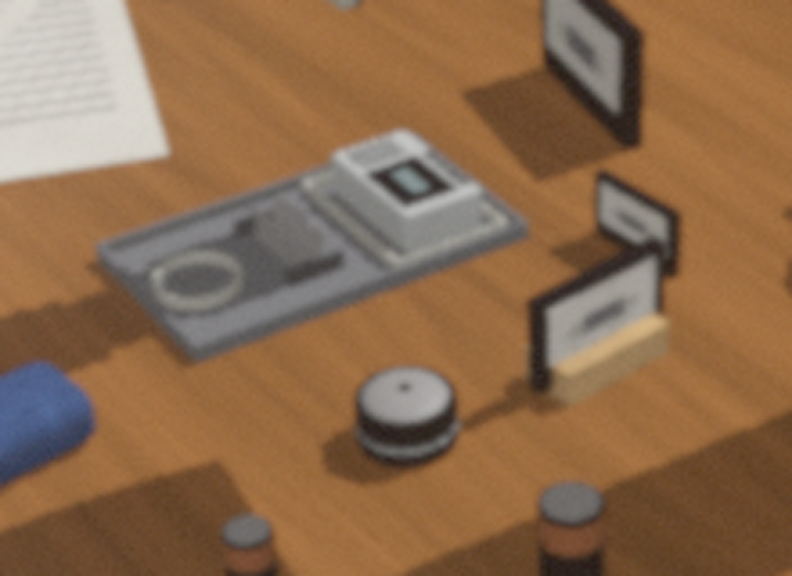

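```bash
python3 - <<'E'
from h import *
f=np.load("scene0.npz"); P=cloud("scene",cv2.medianBlur(f["d"],3))
for nm,c,r,z0,z1 in [("cas",(426,-64),60,30,75),("thin",(693,-12),25,15,60),("fat",(560,82),28,15,70),("mic",(554,-77),40,20,40)]:
    m=(np.hypot(P[...,0]-c[0],P[...,1]-c[1])<r)&(P[...,2]>z0)&(P[...,2]<z1)
    q=P[m]; R=cv2.minAreaRect(q[:,:2].astype(np.float32)); print(nm,m.sum(),np.round(R[0],1),np.round(R[1],1),round(R[2],1),"ztop",np.percentile(q[:,2],98).round(1))
    if nm=="cas":
        v,b=np.polyfit(q[:,0]-426,q[:,1],1); print("face y at x=426",b,"slope deg",np.degrees(np.arctan(v)))
f=np.load("top0.npz"); P=cloud("top",cv2.medianBlur(f["d"],3))
m=(np.hypot(P[...,0]-426,P[...,1]+64)<60)&(P[...,2]>60)&(P[...,2]<76); q=P[m]; print(m.sum(),q.mean(0).round(1),np.degrees(np.arctan(np.polyfit(q[:,0],q[:,1],1)[0])))
E
python3 d.py 426.3 -64.5 150 3.8
```

```text
cas 679 [428.2 -65.1] [101.3  13.7] 3.9 ztop 67.5
face y at x=426 -61.61460760503463 slope deg 3.1384132849575717
thin 295 [697.  -11.9] [27.3 25.6] 52.8 ztop 49.4
fat 492 [563.6  83. ] [32.9 32.7] 39.9 ztop 60.2
mic 469 [557.1 -76.8] [57.7 54.9] 55.5 ztop 35.0
242 [426.4 -64.6  67.3] 3.8925974165043553
t 7.92 p [ 418.9 -274.7  168.5] yaw -93.2 open 65.1 F [ 2.6 -0.8  4.9] q [-11.   7. -26.   0. -57.   7.]
shift now [-210.3    4.3   18.3] turn [ 1.000e-03 -2.000e-03  1.448e+00] | shift after turn [  21.3 -209.3   18.5] or - rows>= 11.6
```

```bash
python3 -m inch '[[[0,0,0,0,0,0.12],[0,0,0,0,0,0.12],[0,0,0,0,0,0.12],[0,0,0,0,0,0.12],[0,0,0,0,0,0.12],[0,0,0,0,0,0.12],[0,0,0,0,0,0.12],[0,0,0,0,0,0.12],[0,0,0,0,0,0.12],[0,0,0,0,0,0.12]]]' 0;python3 -m inch '[[[0,0,0,0,0,0.12],[0,0,0,0,0,0.12],[0,0,0,0,0,0],[0,0,0,0,0,0]]]';  python3 d.py 427 -65 100 3.8
```

```text
time_s: 8.75
tcp_pos: [419.9, -275.1, 174.2]
tcp_rot: [[-0.964, -0.267, 0.008], [-0.267, 0.964, -0.003], [-0.007, -0.005, -1.0]]
force: [-0.5, 0.7, -0.9]
opening: 87.9
time_s: 9.08
tcp_pos: [419.2, -274.9, 174.2]
tcp_rot: [[-1.0, -0.018, 0.008], [-0.018, 1.0, -0.002], [-0.008, -0.002, -1.0]]
force: [0.1, 0.3, 0.1]
opening: 87.5
t 9.08 p [ 419.2 -274.9  174.2] yaw -179.0 open 87.5 F [0.1 0.3 0.1] q [-11.   6. -26.   0. -58. -78.]
shift now [-10.9 210.   73.8] turn [-0.003  0.008 -0.049] | shift after turn [  21.6 -209.    74.2] or - rows>= 5.3
```

```bash
python3 -m inch '[[[0,10,5,0,0.008,-0.04],[-1,25,10,0,0,0],[-2,36,13,0,0,0],[-2,38,13,0,0,0],[-2,38,13,0,0,0],[-2,30,10,0,0,0],[-1,20,6,0,0,0],[0,8,0,0,0,0],[0,0,0,0,0,0],[0,0,0,0,0,0]]]';  python3 d.py 427 -65 34 3.8
```

```text
time_s: 9.92
tcp_pos: [412.6, -60.4, 99.3]
tcp_rot: [[-0.994, -0.109, -0.0], [-0.109, 0.994, -0.006], [0.001, -0.005, -1.0]]
force: [0.8, 0.3, -0.2]
opening: 87.5
t 9.92 p [412.6 -60.4  99.3] yaw -173.8 open 87.5 F [ 0.8  0.3 -0.2] q [  19.    3.  -41.    0.  -46. -103.]
shift now [-13.8  -5.8  65.3] turn [-0.005 -0.001  0.043] | shift after turn [14.   5.6 65.3] or - rows>= 1.6
```

```bash
python3 -m inch '[[[-14,-6,4,-0.005,0,0.043],[0,0,14,0,0,0],[0,0,20,0,0,0],[0,0,15,0,0,0],[0,0,7,0,0,0],[0,0,2,0,0,0],[0,0,0,0,0,0]]]';  python3 d.py 427 -65 34 3.8
```

```text
time_s: 10.5
tcp_pos: [429.9, -67.6, 36.8]
tcp_rot: [[-0.997, -0.077, 0.004], [-0.077, 0.997, 0.0], [-0.004, -0.0, -1.0]]
force: [-0.2, -0.5, 0.2]
opening: 87.5
t 10.5 p [429.9 -67.6  36.8] yaw -175.6 open 87.5 F [-0.2 -0.5  0.2] q [  17.   11.  -43.    0.  -36. -103.]
shift now [2.7 2.8 2.8] turn [-0.     0.004  0.011] | shift after turn [-2.7 -2.8  2.8] or - rows>= 0.1
```

```bash
python3 -m inch '[[[2.7,3,3,0,0.004,0.011],[0,0,0,0,0,0],[0,0,0,0,0,0]]]';  python3 d.py 427 -65 34 3.8; python3 - <<'E'
from h import *
im,d=manip.get_image("scene"); a=im[150:310,240:460,::-1]; cv2.imwrite("pics/c1.png",cv2.resize(a,None,fx=3.6,fy=3.6,interpolation=2))
E
```

```text
time_s: 10.75
tcp_pos: [427.6, -65.0, 35.0]
tcp_rot: [[-0.998, -0.065, 0.001], [-0.065, 0.998, 0.0], [-0.001, 0.0, -1.0]]
force: [-0.2, 0.7, -1.2]
opening: 87.7
t 10.75 p [427.6 -65.   35. ] yaw -176.2 open 87.7 F [-0.2  0.7 -1.2] q [  18.   11.  -43.    0.  -36. -104.]
shift now [ 0.6 -0.   1. ] turn [ 0.     0.001 -0.001] | shift after turn [-0.6  0.   1. ] or - rows>= 0.0
```

View pics/c1.png

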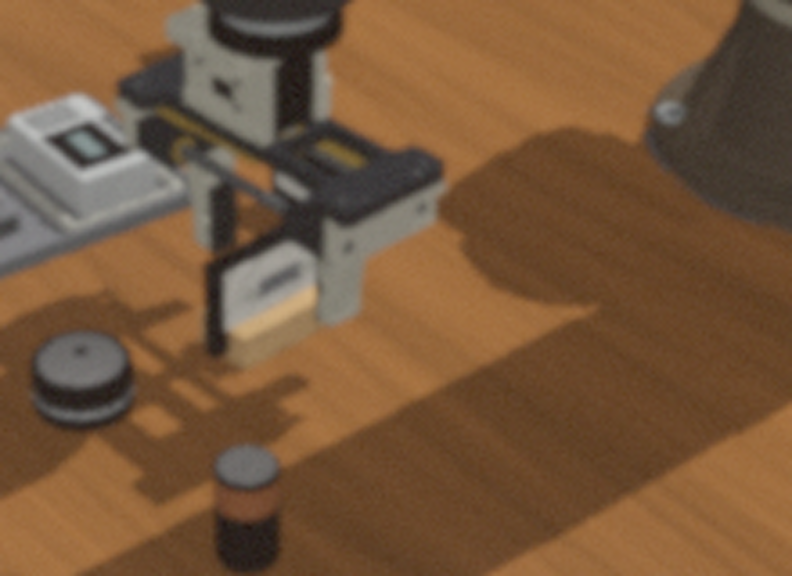

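The fingers straddle the standing cassette (crop 265,290). Closing and watching the force.

```bash
python3 -m inch '[[[0,0,0,0,0,0],[0,0,0,0,0,0],[0,0,0,0,0,0],[0,0,0,0,0,0],[0,0,0,0,0,0],[0,0,0,0,0,0],[0,0,0,0,0,0]]]' 255; python3 -m inch '[[[0,0,0,0,0,0],[0,0,0,0,0,0],[0,0,0,0,0,0],[0,0,0,0,0,0]]]'; python3 d.py 427 -65 34 3.8
```

```text
time_s: 11.38
tcp_pos: [428.7, -64.4, 36.6]
tcp_rot: [[-0.998, -0.067, 0.005], [-0.067, 0.998, 0.001], [-0.005, 0.001, -1.0]]
force: [1.3, -0.3, 0.7]
opening: 46.5
time_s: 11.72
tcp_pos: [428.6, -64.4, 36.6]
tcp_rot: [[-0.998, -0.067, 0.004], [-0.067, 0.998, 0.001], [-0.004, 0.001, -1.0]]
force: [1.1, 0.5, -1.2]
opening: 20.0
t 11.72 p [428.6 -64.4  36.6] yaw -176.2 open 20.0 F [ 1.1  0.5 -1.2] q [  18.   11.  -43.    0.  -36. -104.]
shift now [ 1.7 -0.5  2.6] turn [0.001 0.004 0.   ] | shift after turn [-1.7  0.5  2.6] or - rows>= 0.1
```

```bash
python3 -m inch '[[[0,0,0,0,0,0],[0,0,0,0,0,0],[0,0,0,0,0,0],[0,0,0,0,0,0],[0,0,0,0,0,0]]]'; python3 d.py 427 -65 34 3.8
```

```text
time_s: 12.13
tcp_pos: [428.6, -64.5, 36.5]
tcp_rot: [[-0.998, -0.067, 0.004], [-0.067, 0.998, 0.001], [-0.004, 0.001, -1.0]]
force: [-0.8, -0.1, -0.5]
opening: 9.9
t 12.13 p [428.6 -64.5  36.5] yaw -176.2 open 9.9 F [-0.8 -0.1 -0.5] q [  18.   11.  -43.    0.  -36. -104.]
shift now [ 1.6 -0.4  2.5] turn [0.001 0.004 0.   ] | shift after turn [-1.6  0.4  2.5] or - rows>= 0.1
```

```bash
python3 -m inch '[[[0,0,-4,0,0,0],[0,0,-10,0,0,0],[0,0,-15,0,0,0],[0,0,-20,0,0,0],[0,0,-25,0,0,0],[0,0,-25,0,0,-0.1],[0,0,-20,0,0,-0.12],[0,0,-10,0,0,-0.12],[0,0,0,0,0,-0.12],[0,0,0,0,0,-0.12]]]'; python3 -m inch '[[[0,0,0,0,0,-0.12],[0,0,0,0,0,-0.12],[0,0,0,0,0,-0.12],[0,0,0,0,0,-0.12],[0,0,0,0,0,-0.12],[0,0,0,0,0,-0.12],[0,0,0,0,0,-0.12],[0,0,0,0,0,0],[0,0,0,0,0,0]]]';python3 d.py 506.6 -279.3 150 -93.3
```

```text
time_s: 12.97
tcp_pos: [425.9, -65.2, 173.7]
tcp_rot: [[-0.787, -0.616, 0.001], [-0.616, 0.787, 0.0], [-0.001, -0.0, -1.0]]
force: [-1.1, 0.6, -0.5]
opening: 9.6
time_s: 13.72
tcp_pos: [424.4, -65.3, 177.0]
tcp_rot: [[-0.029, -1.0, 0.004], [-1.0, 0.029, 0.002], [-0.002, -0.004, -1.0]]
force: [-0.8, 0.4, -0.4]
opening: 9.9
t 13.72 p [424.4 -65.3 177. ] yaw -91.7 open 9.9 F [-0.8  0.4 -0.4] q [ 18.  -1. -33.  -0. -58. -19.]
shift now [211.6 -88.3  26.8] turn [-0.004  0.002  0.028] | shift after turn [208.9 -94.4  27. ] or - rows>= 5.5
```

```bash
python3 -m inch '[[[10,-4,2,0,0,0.028],[24,-11,5,0,0,0],[34,-15,8,0,0,0],[34,-15,8,0,0,0],[34,-15,8,0,0,0],[30,-14,8,0,0,0],[20,-10,6,0,0,0],[12,-6,4,0,0,0],[0,0,0,0,0,0],[0,0,0,0,0,0]]]';python3 d.py 506.6 -279.3 70 -93.3
```

```text
time_s: 14.55
tcp_pos: [504.2, -278.9, 126.2]
tcp_rot: [[-0.099, -0.995, 0.007], [-0.995, 0.099, 0.004], [-0.005, -0.006, -1.0]]
force: [0.0, 0.3, -2.3]
opening: 9.7
t 14.55 p [ 504.2 -278.9  126.2] yaw -95.7 open 9.7 F [ 0.   0.3 -2.3] q [-10.  16. -20.  -0. -54.   4.]
shift now [ 0.4 -2.  56.2] turn [-0.006  0.005 -0.041] | shift after turn [ 0.3 -2.4 56.2] or - rows>= 1.3
```

```bash
python3 -m inch '[[[0.4,-2,3,-0.006,0.005,-0.041],[0,0,12,0,0,0],[0,0,16,0,0,0],[0,0,14,0,0,0],[0,0,8,0,0,0],[0,0,2,0,0,0],[0,0,0,0,0,0],[0,0,0,0,0,0]]]';python3 d.py 506.6 -279.3 70 -93.3
python3 - <<'E'
from h import *
im,d=manip.get_image("top"); np.savez("top1.npz",im=im,d=d)
a=im[170:330,370:530,::-1]; cv2.imwrite("pics/t1.png",cv2.resize(a,None,fx=3.7,fy=3.7,interpolation=2))
im,d=manip.get_image("scene"); np.savez("scene1.npz",im=im,d=d); a=im[110:270,150:370,::-1]; cv2.imwrite("pics/c2.png",cv2.resize(a,None,fx=3.6,fy=3.6,interpolation=2))
E
```

```text
time_s: 15.22
tcp_pos: [506.2, -274.8, 73.2]
tcp_rot: [[-0.067, -0.998, 0.004], [-0.998, 0.067, -0.001], [0.001, -0.004, -1.0]]
force: [0.5, 0.5, 0.5]
opening: 9.7
t 15.22 p [ 506.2 -274.8   73.2] yaw -93.9 open 9.7 F [0.5 0.5 0.5] q [ -9.  20. -23.   0. -47.   5.]
shift now [ 4.5 -0.6  3.2] turn [-0.004 -0.001 -0.01 ] | shift after turn [ 4.5 -0.6  3.2] or - rows>= 0.1
```

View pics/c2.png

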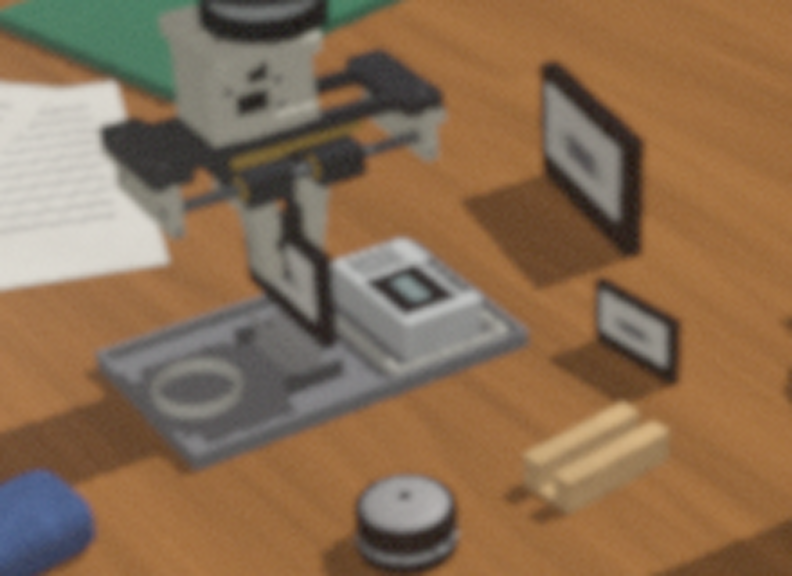

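View pics/t1.png

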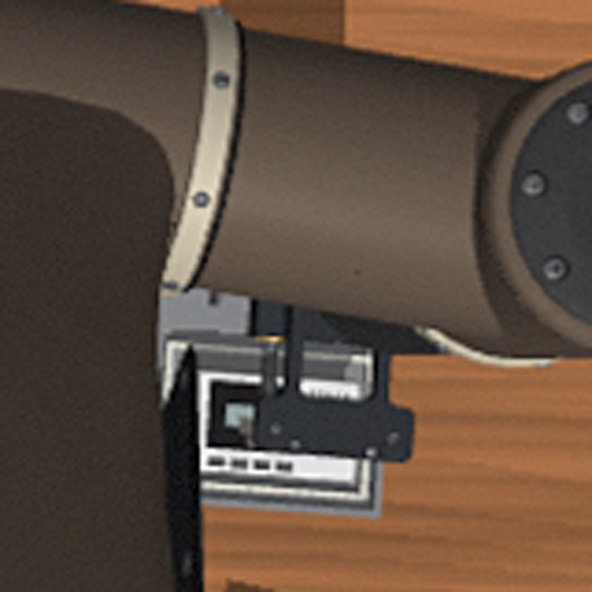

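```bash
python3 - <<'E'
from h import *
print(proj("scene",[[504.6,-224.6,40.6],[514.6,-225.2,40.6],[509.6,-224.9,40.6]]).round(1), "observed corner ~ (241.9,205.3)")
a=np.radians(-3.27);c=np.array([488.6,-278.3]);M=np.array([[np.cos(a),-np.sin(a)],[np.sin(a),np.cos(a)]])
for p in [(-120,70),(120,70),(120,-70),(-120,-70),(83,0)]:
    q=c+M@np.array(p); print(p,q.round(1),proj("scene",[[*q,12]]).round(1))
# tape tray corners seen in scene0
im=np.load("scene0.npz")["im"]; hsv=cv2.cvtColor(im,cv2.COLOR_RGB2HSV)
m=np.zeros((480,640),np.uint8); m[175:240,170:302]=(hsv[175:240,170:302,1]<80)*255
m=cv2.morphologyEx(m,cv2.MORPH_OPEN,np.ones((3,3))); k=max(cv2.findContours(m,0,1)[0],key=cv2.contourArea)
print(cv2.approxPolyDP(cv2.convexHull(k),4,True)[:,0].tolist())
# wells in top: bright rings -> ellipse fit
im=np.load("top0.npz")["im"]; g=im.min(2)
for nm,(u,v,r) in dict(tb=(446,214,18),mb=(189,213,18),ml=(183,253,26)).items():
    w=g[v-r:v+r,u-r:u+r].astype(float); 
    bl=cv2.GaussianBlur(w,(0,0),8); mk=(w-bl>14).astype(np.uint8)
    vv,uu=np.nonzero(mk); d=np.hypot(uu-r,vv-r); s=d>8
    e=cv2.fitEllipse(np.c_[uu,vv][s].astype(np.float32)); print(nm,np.round(e,1) if 0 else e, ray("top",[e[0][0]+u-r,e[0][1]+v-r],12.).round(1))
E
```

```text
[[243.9 205.5]
 [239.9 206.9]
 [241.9 206.2]] observed corner ~ (241.9,205.3)
(-120, 70) [ 372.8 -201.6] [[297.7 200.8]]
(120, 70) [ 612.4 -215.3] [[204.9 235.6]]
(120, -70) [ 604.4 -355. ] [[177.2 206.8]]
(-120, -70) [ 364.8 -341.3] [[266.2 176.4]]
(83, 0) [ 571.5 -283. ] [[205.6 215.3]]
[[295, 200], [294, 206], [207, 239], [177, 211], [262, 178]]
tb ((18.413143157958984, 16.544946670532227), (27.61280059814453, 29.581327438354492), 39.929542541503906) [[ 576.1 -285.7   12. ]]
mb ((19.988418579101562, 19.850088119506836), (22.744417190551758, 32.3465461730957), 137.7804412841797) [[561.  277.9  12. ]]
ml ((25.68934440612793, 27.377012252807617), (38.88288116455078, 49.2736930847168), 58.28498458862305) [[473.5 292.8  12. ]]
```

```bash
python3 -m inch '[[[3.5,-0.6,1,-0.004,0,-0.01],[0,0,3,0,0,0],[0,0,4,0,0,0],[0,0,3,0,0,0],[0,0,0,0,0,0],[0,0,0,0,0,0]]]';python3 d.py 506.6 -279.3 36.6 -93.3
```

```text
time_s: 15.82
tcp_pos: [508.2, -279.5, 63.4]
tcp_rot: [[-0.057, -0.998, 0.003], [-0.998, 0.057, -0.002], [0.002, -0.004, -1.0]]
force: [-0.1, -0.8, 0.0]
opening: 9.8
t 15.82 p [ 508.2 -279.5   63.4] yaw -93.3 open 9.8 F [-0.1 -0.8  0. ] q [ -9.  21. -23.   0. -46.   6.]
shift now [-0.2  1.7 26.8] turn [-0.004 -0.002  0.001] | shift after turn [-0.1  1.6 26.8] or - rows>= 0.6
```

```bash
python3 -m inch '[[[0,1.7,2,-0.004,0,0],[0,0,3,0,0,0],[0,0,4,0,0,0],[0,0,3,0,0,0],[0,0,0,0,0,0],[0,0,0,0,0,0]]]';python3 d.py 506.6 -279.3 36.6 -93.3
```

```text
time_s: 16.32
tcp_pos: [509.1, -280.0, 51.3]
tcp_rot: [[-0.056, -0.998, 0.004], [-0.998, 0.056, -0.003], [0.003, -0.004, -1.0]]
force: [0.8, -1.0, 0.6]
opening: 9.9
t 16.32 p [ 509.1 -280.    51.3] yaw -93.2 open 9.9 F [ 0.8 -1.   0.6] q [ -9.  21. -24.   0. -44.   6.]
shift now [-0.6  2.6 14.7] turn [-0.004 -0.003  0.002] | shift after turn [-0.5  2.5 14.7] or - rows>= 0.4
```

```bash
python3 -m inch '[[[0,2.5,1,-0.006,-0.004,0],[0,0,3,0,0,0],[0,0.5,3,-0.003,0,0],[0,0,3,0,0,0],[0,0,0,0,0,0]]]';python3 d.py 506.6 -279.3 36.6 -93.3
```

```text
time_s: 16.73
tcp_pos: [508.9, -280.7, 44.1]
tcp_rot: [[-0.054, -0.999, 0.0], [-0.999, 0.054, 0.0], [-0.0, -0.0, -1.0]]
force: [0.2, -0.2, -4.5]
opening: 9.7
t 16.73 p [ 508.9 -280.7   44.1] yaw -93.1 open 9.7 F [ 0.2 -0.2 -4.5] q [-10.  22. -24.  -0. -44.   7.]
shift now [-1.3  2.4  7.5] turn [-0.     0.     0.003] | shift after turn [-1.3  2.4  7.5] or - rows>= 0.2
```

```bash
python3 -m inch '[[[0,0,3,0,0,0],[0,0,3,0,0,0],[0,0,3,0,0,0],[0,0,0,0,0,0]]]';python3 d.py 506.6 -279.3 36.6 -93.3
```

```text
time_s: 17.07
tcp_pos: [509.3, -281.3, 36.3]
tcp_rot: [[-0.054, -0.999, 0.001], [-0.999, 0.054, -0.001], [0.001, -0.002, -1.0]]
force: [-0.2, 1.4, 2.9]
opening: 9.6
t 17.07 p [ 509.3 -281.3   36.3] yaw -93.1 open 9.6 F [-0.2  1.4  2.9] q [-10.  23. -24.   0. -43.   7.]
shift now [-1.9  2.9 -0.3] turn [-0.002 -0.001  0.004] | shift after turn [-1.9  2.9 -0.3] or - rows>= 0.1
```

```bash
python3 - <<'E'
from h import *
im,d=manip.get_image("scene"); a=im[150:250,170:310,::-1]; cv2.imwrite("pics/c3.png",cv2.resize(a,None,fx=5.6,fy=5.6,interpolation=2))
E
python3 d.py
```

```text
t 17.12 p [ 509.3 -281.3   36.3] yaw -93.1 open 9.6 F [-1.1  0.1  6.4] q [-10.  23. -24.   0. -43.   7.]
```

View pics/c3.png

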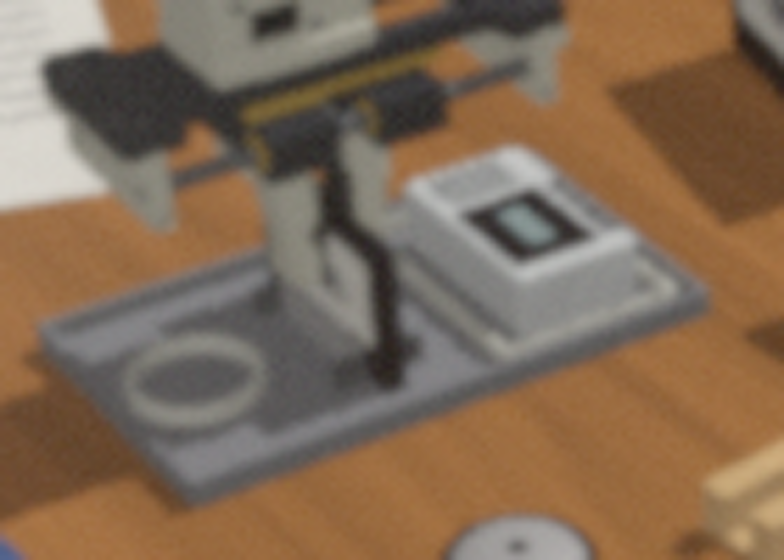

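```bash
python3 -m inch '[[[0,0,2,0,0,0],[0,0,2,0,0,0],[0,0,0,0,0,0]]]';python3 d.py 506.6 -279.3 36.6 -93.3
```

```text
time_s: 17.37
tcp_pos: [509.0, -281.2, 36.6]
tcp_rot: [[-0.052, -0.999, 0.001], [-0.999, 0.052, -0.002], [0.002, -0.001, -1.0]]
force: [1.7, -1.9, -5.5]
opening: 10.2
t 17.37 p [ 509.  -281.2   36.6] yaw -93.0 open 10.2 F [ 1.7 -1.9 -5.5] q [-10.  23. -24.   0. -43.   7.]
shift now [-1.8  2.5 -0. ] turn [-0.001 -0.002  0.005] | shift after turn [-1.7  2.5 -0. ] or - rows>= 0.1
```

```bash
for i in 1; do python3 -m inch '[[[0,0,5,0,0,0]]]'; done; python3 -m inch '[[[0,0,0,0,0,0],[0,0,0,0,0,0]]]'; python3 d.py
```

```text
time_s: 17.45
tcp_pos: [509.3, -281.7, 34.2]
tcp_rot: [[-0.051, -0.999, 0.002], [-0.999, 0.051, -0.003], [0.003, -0.002, -1.0]]
force: [-10.8, 4.8, 45.3]
opening: 9.9
time_s: 17.62
tcp_pos: [508.9, -281.8, 34.5]
tcp_rot: [[-0.051, -0.999, 0.002], [-0.999, 0.051, -0.003], [0.003, -0.002, -1.0]]
force: [1.2, -0.4, 3.4]
opening: 10.2
t 17.62 p [ 508.9 -281.8   34.5] yaw -92.9 open 10.2 F [ 1.2 -0.4  3.4] q [-10.  23. -25.   0. -42.   7.]
```

Hard stop felt (45 N spike, fingers slid 2 mm): cassette fully down. Release.

```bash
python3 -m inch '[[[0,0,0,0,0,0],[0,0,0,0,0,0],[0,0,0,0,0,0],[0,0,-3,0,0,0],[0,0,-10,0,0,0],[0,0,-20,0,0,0],[0,0,-30,0,0,0],[0,0,-30,0,0,0],[0,0,-20,0,0,0],[0,0,0,0,0,0]]]' 170;python3 d.py 554.5 -76.7 100 -6.7
python3 - <<'E'
from h import *
im,d=manip.get_image("scene"); a=im[150:250,170:310,::-1]; cv2.imwrite("pics/c4.png",cv2.resize(a,None,fx=5.6,fy=5.6,interpolation=2))
E
```

```text
time_s: 18.45
tcp_pos: [504.5, -280.8, 149.7]
tcp_rot: [[-0.052, -0.999, -0.011], [-0.999, 0.052, -0.0], [0.001, 0.011, -1.0]]
force: [1.0, -0.9, 0.7]
opening: 29.2
t 18.45 p [ 504.5 -280.8  149.7] yaw -93.0 open 29.2 F [ 1.  -0.9  0.7] q [-10.  15. -18.   0. -58.   7.]
shift now [-206.4  -40.    49. ] turn [ 0.01   0.008 -1.505] | shift after turn [  25.9 -208.5   49.7] or - rows>= 12.0
```

View pics/c4.png

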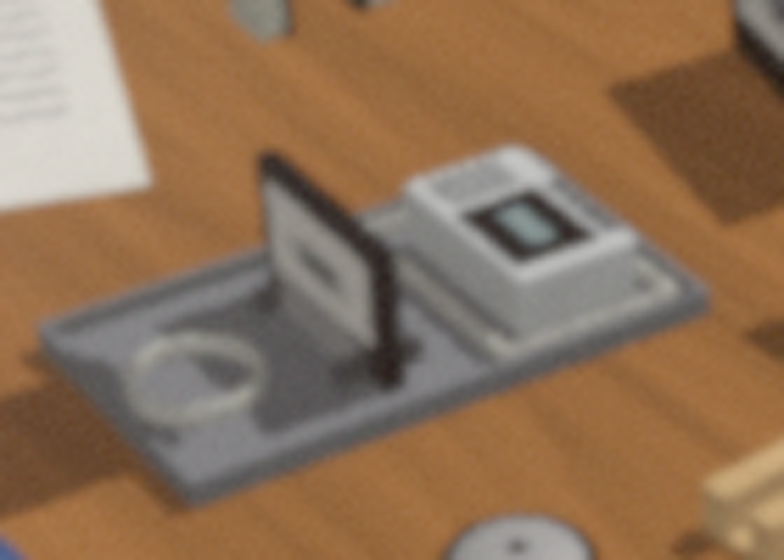

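```bash
python3 -m inch '[[[0,0,0,0.01,0,-0.12],[0,0,0,0,0,-0.12],[0,0,0,0,0,-0.12],[0,0,0,0,0,-0.12],[0,0,0,0,0,-0.12],[0,0,0,0,0,-0.12],[0,0,0,0,0,-0.12],[0,0,0,0,0,-0.12],[0,0,0,0,0,-0.12],[0,0,0,0,0,-0.12]]]' 0;python3 -m inch '[[[0,0,0,0,0,-0.12],[0,0,0,0,0,-0.12],[0,0,0,0,0,-0.1],[0,0,0,0,0,0]]]';  python3 d.py 695 -12.2 100 -3.3
```

```text
time_s: 19.33
tcp_pos: [498.2, -278.3, 143.0]
tcp_rot: [[0.929, -0.37, -0.011], [-0.37, -0.929, 0.005], [-0.013, -0.001, -1.0]]
force: [-1.4, -0.1, -1.1]
opening: 86.5
time_s: 19.67
tcp_pos: [495.3, -277.4, 139.5]
tcp_rot: [[1.0, -0.018, -0.018], [-0.018, -1.0, 0.008], [-0.018, -0.007, -1.0]]
force: [0.1, -0.1, -0.1]
opening: 87.5
t 19.67 p [ 495.3 -277.4  139.5] yaw -1.0 open 87.5 F [ 0.1 -0.1 -0.1] q [-10.  15. -19.  -0. -57.  99.]
shift now [ 195.6 -268.4   37.9] turn [-0.007  0.018  0.04 ] | shift after turn [ 184.1 -276.2   39.5] or - rows>= 8.0
```

```bash
python3 -m inch '[[[10,-15,0,-0.007,0.018,0.04],[18,-26,2,0,0,0],[21,-32,3,0,0,0],[21,-32,5,0,0,0],[21,-32,5,0,0,0],[21,-32,5,0,0,0],[21,-32,5,0,0,0],[21,-32,5,0,0,0],[18,-26,5,0,0,0],[12,-16,2,0,0,0]]]';  python3 -m inch '[[[0,0,0,0,0,0],[0,0,0,0,0,0]]]';  python3 d.py 695 -12.2 14 -3.3
```

```text
time_s: 20.5
tcp_pos: [700.6, -8.7, 95.2]
tcp_rot: [[0.994, -0.107, -0.009], [-0.107, -0.994, 0.0], [-0.009, 0.001, -1.0]]
force: [-0.2, -0.7, -0.7]
opening: 87.8
time_s: 20.67
tcp_pos: [702.0, -4.4, 91.7]
tcp_rot: [[0.994, -0.11, -0.012], [-0.11, -0.994, -0.0], [-0.012, 0.002, -1.0]]
force: [-0.6, 0.6, -1.3]
opening: 87.7
t 20.67 p [702.   -4.4  91.7] yaw -6.3 open 87.7 F [-0.6  0.6 -1.3] q [ 15.  29.  -4.  -0. -57.  68.]
shift now [-5.1  8.3 77.7] turn [ 0.001  0.012 -0.053] | shift after turn [-6.5  8.2 77.7] or - rows>= 1.9
```

```bash
python3 -m inch '[[[-5,8,5,0,0.012,0],[0,0,15,0,0,0],[0,0,20,0,0,0],[0,0,18,0,0,0],[0,0,12,0,0,0],[0,0,5,0,0,0],[0,0,0,0,0,0]]]';  python3 d.py 695 -12.2 14 -6.3; python3 - <<'E'
from h import *
for n,s in (("top",np.s_[90:210,250:400]),("scene",np.s_[230:350,150:300])):
    im,d=manip.get_image(n); a=im[s][:,:,::-1]; cv2.imwrite(f"pics/th_{n}.png",cv2.resize(a,None,fx=4,fy=4,interpolation=2))
E
```

```text
time_s: 21.25
tcp_pos: [691.9, -16.4, 13.5]
tcp_rot: [[0.992, -0.127, -0.003], [-0.127, -0.992, -0.002], [-0.002, 0.003, -1.0]]
force: [-0.1, 0.0, -0.1]
opening: 87.7
t 21.25 p [691.9 -16.4  13.5] yaw -7.3 open 87.7 F [-0.1  0.  -0.1] q [ 15.  33. -10.   0. -48.  68.]
shift now [ 2.6 -4.5 -0.5] turn [ 0.002  0.002 -0.017] | shift after turn [ 2.7 -4.5 -0.5] or - rows>= 0.1
```

View pics/th_scene.png

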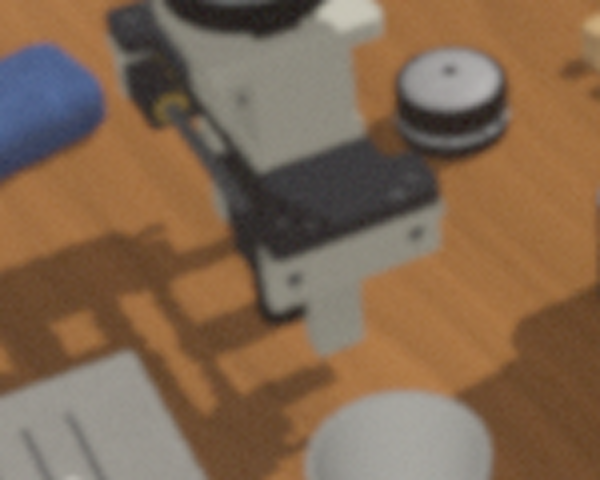

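```bash
python3 -m inch '[[[2.7,-4.5,-0.5,0,0,0],[0,0,0,0,0,0],[0,0,0,0,0,0]]]'; python3 -m inch '[[[0,0,0,0,0,0],[0,0,0,0,0,0],[0,0,0,0,0,0],[0,0,0,0,0,0],[0,0,0,0,0,0],[0,0,0,0,0,0],[0,0,0,0,0,0],[0,0,0,0,0,0],[0,0,0,0,0,0],[0,0,0,0,0,0]]]' 255;python3 -m inch '[[[0,0,0,0,0,0],[0,0,0,0,0,0],[0,0,0,0,0,0],[0,0,0,0,0,0]]]';  python3 d.py 695 -12.2 14 -6.3
```

```text
time_s: 21.6
tcp_pos: [698.3, -11.5, 18.5]
tcp_rot: [[0.992, -0.127, 0.004], [-0.127, -0.992, -0.001], [0.004, 0.001, -1.0]]
force: [0.5, -0.1, 0.0]
opening: 87.8
time_s: 22.43
tcp_pos: [699.4, -10.9, 20.6]
tcp_rot: [[0.992, -0.126, 0.007], [-0.126, -0.992, -0.001], [0.007, -0.0, -1.0]]
force: [-0.3, -0.6, -0.0]
opening: 26.6
time_s: 22.77
tcp_pos: [699.4, -10.9, 20.6]
tcp_rot: [[0.992, -0.126, 0.007], [-0.126, -0.992, -0.001], [0.007, -0.0, -1.0]]
force: [0.0, -0.3, 0.7]
opening: 25.3
t 22.77 p [699.4 -10.9  20.6] yaw -7.2 open 25.3 F [ 0.  -0.3  0.7] q [ 15.  32.  -9.   0. -48.  68.]
shift now [-4.3  1.9  6.6] turn [-0.    -0.007 -0.017] | shift after turn [-4.3  1.8  6.6] or - rows>= 0.2
```

```bash
python3 -m inch '[[[0,0,-6,0,0,0],[0,0,-20,0,0,0],[0,0,-30,0,0,0],[0,0,-30,0,0,0],[0,0,-20,0,0,0],[0,0,-5,0,0,0],[0,0,0,0,0,0],[0,0,0,0,0,0]]]'; python3 d.py 573 -283 120 -3.3; python3 - <<'E'
from h import *
im,d=manip.get_image("scene"); np.savez("sc2.npz",im=im,d=d); a=im[150:350,130:330,::-1]; cv2.imwrite(f"pics/th2.png",cv2.resize(a,None,fx=3,fy=3,interpolation=2))
E
```

```text
time_s: 23.43
tcp_pos: [696.7, -11.1, 135.5]
tcp_rot: [[0.992, -0.127, 0.002], [-0.127, -0.992, -0.001], [0.002, 0.001, -1.0]]
force: [-0.6, 0.1, -0.9]
opening: 25.7
t 23.43 p [696.7 -11.1 135.5] yaw -7.3 open 25.7 F [-0.6  0.1 -0.9] q [ 15.  26.  -3.   0. -61.  68.]
shift now [-88.3 285.4  15.7] turn [ 0.001 -0.002 -0.07 ] | shift after turn [-107.9  278.5   15.5] or - rows>= 7.2
```

View pics/th2.png

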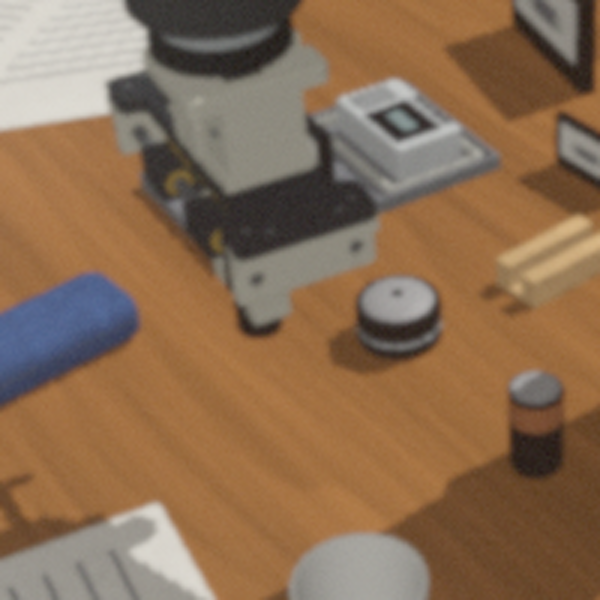

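```bash
python3 - <<'E'
from h import *
for off in (0,-4):
    t=np.linspace(0,6.28,40); c=np.array([696.7+.992*off,-11.1-.127*off])
    q=proj("scene",np.c_[c[0]+13*np.cos(t),c[1]+13*np.sin(t),0*t+115.]); print(off,"u",q[:,0].min().round(1),q[:,0].max().round(1),"v",q[:,1].max().round(1))
im=np.load("sc2.npz")["im"]; g=im[245:266,195:240].max(2)
for r in range(8,21): print(245+r,''.join('#' if x<70 else '.' for x in g[r]))
E
```

```text
0 u 207.8 222.8 v 262.9
-4 u 210.0 224.9 v 262.2
253 ...............#.............................
254 ...............#.............................
255 ...............##............................
256 ...............##............................
257 ...............###...........................
258 ................###.....###..................
259 ................###########..................
260 .................########....................
261 .............................................
262 .............................................
263 .............................................
264 .............................................
265 .............................................
```

```bash
python3 -m inch '[[[-4,14,0,0,0,-0.07],[-10,26,0,0,0,0],[-14,36,0,0,0,0],[-14,36,0,0,0,0],[-14,36,0,0,0,0],[-14,36,0,0,0,0],[-14,36,0,0,0,0],[-12,30,0,0,0,0],[-6,16,0,0,0,0],[-2,6,0,0,0,0]]]';  python3 -m inch '[[[0,0,0,0,0,0],[0,0,0,0,0,0]]]';  python3 d.py 576 -283.2 80 -3.3
```

```text
time_s: 24.32
tcp_pos: [564.1, -283.3, 117.5]
tcp_rot: [[0.999, -0.048, -0.025], [-0.048, -0.999, 0.001], [-0.025, -0.0, -1.0]]
force: [0.1, 0.1, -1.0]
opening: 25.3
time_s: 24.48
tcp_pos: [561.8, -284.6, 114.7]
tcp_rot: [[0.998, -0.052, -0.029], [-0.052, -0.999, 0.003], [-0.029, -0.001, -1.0]]
force: [-0.9, 0.2, -0.0]
opening: 25.4
t 24.48 p [ 561.8 -284.6  114.7] yaw -3.0 open 25.4 F [-0.9  0.2 -0. ] q [ -9.  22. -12.   0. -57.  96.]
shift now [15.1 -2.1 34.3] turn [-0.001  0.029  0.005] | shift after turn [14.1 -2.2 34.7] or - rows>= 0.9
```

```bash
python3 -m inch '[[[14,-2,3,0,0.029,0],[0,0,10,0,0,0],[0,0,12,0,0,0],[0,0,8,0,0,0],[0,0,2,0,0,0],[0,0,0,0,0,0],[0,0,0,0,0,0],[0,0,0,0,0,0]]]';  python3 d.py 576 -283.2 24.5 -3.3
```

```text
time_s: 25.15
tcp_pos: [576.5, -276.4, 73.0]
tcp_rot: [[0.999, -0.045, -0.007], [-0.045, -0.999, 0.003], [-0.007, -0.003, -1.0]]
force: [0.5, 0.6, -0.9]
opening: 25.0
t 25.15 p [ 576.5 -276.4   73. ] yaw -2.6 open 25.0 F [ 0.5  0.6 -0.9] q [ -8.  25. -14.  -0. -51.  96.]
shift now [ 0.2  7.  48.5] turn [-0.002  0.007  0.012] | shift after turn [-0.1  6.8 48.5] or - rows>= 1.2
```

```bash
python3 -m inch '[[[0,7,3,0,0.007,0.012],[0,0,10,0,0,0],[0,0,12,0,0,0],[0,0,8,0,0,0],[0,0,4,0,0,0],[0,0,0,0,0,0],[0,0,0,0,0,0]]]';  python3 d.py 576 -283.2 24.5 -3.3
```

```text
time_s: 25.73
tcp_pos: [576.9, -285.1, 34.5]
tcp_rot: [[0.998, -0.06, 0.004], [-0.06, -0.998, 0.002], [0.004, -0.002, -1.0]]
force: [0.6, -0.8, -0.7]
opening: 25.3
t 25.73 p [ 576.9 -285.1   34.5] yaw -3.4 open 25.3 F [ 0.6 -0.8 -0.7] q [ -9.  27. -16.  -0. -46.  96.]
shift now [-1.1 -1.8 10. ] turn [-0.002 -0.004 -0.002] | shift after turn [-1.  -1.8 10. ] or - rows>= 0.2
```

```bash
python3 -m inch '[[[-1,-2,3,0,-0.004,0],[0,0,4,0,0,0],[0,0,2.5,0,0,0],[0,0,0,0,0,0],[0,0,0,0,0,0]]]';  python3 d.py 576 -283.2 24.5 -3.3
```

```text
time_s: 26.15
tcp_pos: [576.8, -283.0, 25.2]
tcp_rot: [[0.998, -0.059, 0.001], [-0.059, -0.998, 0.001], [0.001, -0.001, -1.0]]
force: [0.3, -0.2, -0.8]
opening: 25.1
t 26.15 p [ 576.8 -283.    25.2] yaw -3.4 open 25.1 F [ 0.3 -0.2 -0.8] q [ -9.  28. -17.  -0. -45.  96.]
shift now [-0.8  0.3  0.7] turn [-0.001 -0.001 -0.002] | shift after turn [-0.8  0.3  0.7] or - rows>= 0.0
```

```bash
python3 -m inch '[[[0,0,1.2,0,0,0],[0,0,0,0,0,0],[0,0,0,0,0,0]]]';python3 -m inch '[[[0,0,0,0,0,0],[0,0,0,0,0,0],[0,0,0,0,0,0],[0,0,0,0,0,0],[0,0,-5,0,0,0],[0,0,-20,0,0,0],[0,0,-30,0,0,0],[0,0,-30,0,0,0],[0,0,-20,0,0,0],[0,0,0,0,0,0]]]' 110;python3 d.py 556.3 -76.7 90 -6.7
python3 - <<'E'
from h import *
im,d=manip.get_image("scene"); a=im[150:250,170:310,::-1]; cv2.imwrite("pics/c5.png",cv2.resize(a,None,fx=5.6,fy=5.6,interpolation=2))
E
```

```text
time_s: 26.4
tcp_pos: [577.4, -283.1, 25.1]
tcp_rot: [[0.998, -0.059, 0.003], [-0.059, -0.998, 0.001], [0.003, -0.001, -1.0]]
force: [-0.8, 0.1, -0.0]
opening: 25.2
time_s: 27.23
tcp_pos: [575.9, -283.3, 134.2]
tcp_rot: [[0.998, -0.059, -0.002], [-0.059, -0.998, 0.001], [-0.002, -0.001, -1.0]]
force: [0.5, -0.7, 0.6]
opening: 49.7
t 27.23 p [ 575.9 -283.3  134.2] yaw -3.4 open 49.7 F [ 0.5 -0.7  0.6] q [ -9.  21. -11.  -0. -58.  95.]
shift now [ -31.6 -205.1   44.4] turn [-0.001  0.002  0.058] | shift after turn [ -43.5 -202.9   44.2] or - rows>= 5.1
```

View pics/c5.png

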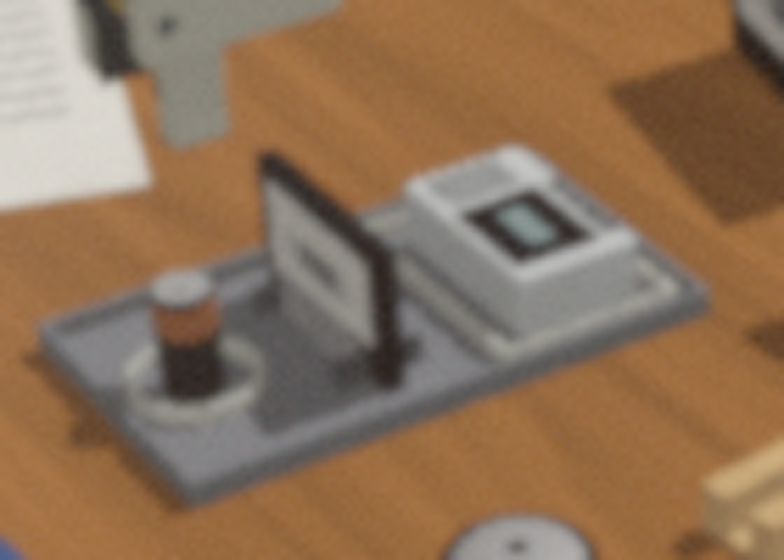

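Thin cell stands in its well (crop 190,340). Next the microphone.

```bash
python3 -m inch '[[[-3,-16,2,0,0,0.058],[-5,-28,5,0,0,0],[-6,-36,8,0,0,0],[-6,-36,8,0,0,0],[-6,-36,8,0,0,0],[-5,-28,6,0,0,0],[-3,-16,4,0,0,0],[0,-6,2,0,0,0],[0,0,0,0,0,0],[0,0,0,0,0,0]]]' 0; python3 d.py 556.3 -76.7 60 -6.7
```

```text
time_s: 28.12
tcp_pos: [560.8, -72.0, 84.3]
tcp_rot: [[0.992, -0.124, -0.007], [-0.124, -0.992, 0.001], [-0.007, 0.0, -1.0]]
force: [0.2, -0.3, 0.3]
opening: 87.7
t 28.12 p [560.8 -72.   84.3] yaw -7.1 open 87.7 F [ 0.2 -0.3  0.3] q [ 12.  18. -23.  -0. -49.  71.]
shift now [-3.7  5.2 24.3] turn [-0.     0.007 -0.007] | shift after turn [-3.9  5.2 24.3] or - rows>= 0.6
```

```bash
python3 -m inch '[[[-4,5,2,0,0.007,0],[0,0,8,0,0,0],[0,0,10,0,0,0],[0,0,5,0,0,0],[0,0,0,0,0,0],[0,0,0,0,0,0]]]'; python3 d.py 556.3 -76.7 13 -6.7
```

```text
time_s: 28.62
tcp_pos: [555.2, -81.7, 56.2]
tcp_rot: [[0.992, -0.13, 0.0], [-0.13, -0.992, -0.0], [0.0, 0.0, -1.0]]
force: [-0.1, 0.2, 0.5]
opening: 87.3
t 28.62 p [555.2 -81.7  56.2] yaw -7.5 open 87.3 F [-0.1  0.2  0.5] q [ 12.  20. -26.   0. -44.  71.]
shift now [ 0.5 -5.1 43.2] turn [ 0.    -0.    -0.013] | shift after turn [ 0.6 -5.1 43.2] or - rows>= 1.0
```

```bash
python3 -m inch '[[[0.5,-4,3,0,0,0],[0,0,10,0,0,0],[0,0,12,0,0,0],[0,0,8,0,0,0],[0,0,3,0,0,0],[0,0,0,0,0,0],[0,0,0,0,0,0],[0,0,0,0,0,0]]]'; python3 d.py 556.3 -76.7 13 -6.7
```

```text
time_s: 29.28
tcp_pos: [557.1, -77.4, 16.8]
tcp_rot: [[0.992, -0.13, 0.0], [-0.13, -0.992, -0.001], [0.0, 0.001, -1.0]]
force: [0.5, -0.8, -0.2]
opening: 87.9
t 29.28 p [557.1 -77.4  16.8] yaw -7.5 open 87.9 F [ 0.5 -0.8 -0.2] q [ 12.  23. -28.   0. -39.  70.]
shift now [-0.9 -0.6  3.8] turn [ 0.001 -0.    -0.013] | shift after turn [-0.9 -0.6  3.8] or - rows>= 0.1
```

```bash
python3 -m inch '[[[-1,-0.5,3,0,0,0],[0,0,1,0,0,0],[0,0,0,0,0,0],[0,0,0,0,0,0]]]'; python3 d.py 556.3 -76.7 13 -6.7;  python3 -m inch '[[[0,0,0,0,0,0],[0,0,0,0,0,0],[0,0,0,0,0,0],[0,0,0,0,0,0],[0,0,0,0,0,0],[0,0,0,0,0,0],[0,0,0,0,0,0],[0,0,0,0,0,0]]]' 255; python3 d.py 556.3 -76.7 13 -6.7
```

```text
time_s: 29.62
tcp_pos: [557.0, -76.5, 13.7]
tcp_rot: [[0.992, -0.13, 0.003], [-0.13, -0.992, -0.0], [0.003, -0.0, -1.0]]
force: [0.7, -1.5, -0.1]
opening: 87.5
t 29.62 p [557.  -76.5  13.7] yaw -7.5 open 87.5 F [ 0.7 -1.5 -0.1] q [ 12.  23. -28.   0. -39.  70.]
shift now [-0.7  0.3  0.7] turn [-0.    -0.003 -0.013] | shift after turn [-0.7  0.3  0.7] or - rows>= 0.1
time_s: 30.28
tcp_pos: [557.4, -76.5, 14.4]
tcp_rot: [[0.992, -0.13, 0.004], [-0.13, -0.992, -0.0], [0.004, -0.001, -1.0]]
force: [0.4, 0.2, 0.5]
opening: 57.3
t 30.28 p [557.4 -76.5  14.4] yaw -7.5 open 57.3 F [0.4 0.2 0.5] q [ 12.  23. -28.   0. -39.  70.]
shift now [-1.1  0.3  1.4] turn [-0.    -0.004 -0.013] | shift after turn [-1.1  0.3  1.4] or - rows>= 0.1
```

```bash
python3 -m inch '[[[0,0,-6,0,0,0],[0,0,-20,0,0,0],[0,0,-30,0,0,0],[0,0,-30,0,0,0],[0,0,-20,0,0,0],[0,0,-5,0,0,0],[0,0,0,0,0,0],[0,0,0,0,0,0]]]'; python3 d.py 480 290 120 -6.7
```

```text
time_s: 30.95
tcp_pos: [554.0, -76.8, 129.4]
tcp_rot: [[0.991, -0.131, -0.002], [-0.131, -0.991, -0.0], [-0.002, 0.001, -1.0]]
force: [0.3, 1.3, -2.4]
opening: 57.7
t 30.95 p [554.  -76.8 129.4] yaw -7.5 open 57.7 F [ 0.3  1.3 -2.4] q [ 12.  15. -22.  -0. -54.  70.]
shift now [-121.4 -354.     9.4] turn [ 0.001  0.002 -0.014] | shift after turn [-116.3 -355.7    9.4] or - rows>= 9.0
```

```bash
python3 -m inch '[[[-5,-15,0,0,0,-0.014],[-8,-25,0,0,0,0],[-12,-36,0,0,0,0],[-12,-36,0,0,0,0],[-12,-36,0,0,0,0],[-12,-36,0,0,0,0],[-12,-36,0,0,0,0],[-12,-36,0,0,0,0],[-12,-36,0,0,0,0],[-10,-30,0,0,0,0]]]'; python3 -m inch '[[[-5,-16,0,0,0,0],[0,-6,0,0,0,0],[0,0,0,0,0,0],[0,0,0,0,0,0]]]';python3 d.py 480 290 80 -6.7
```

```text
time_s: 31.78
tcp_pos: [476.1, 260.0, 113.2]
tcp_rot: [[0.991, -0.129, -0.023], [-0.13, -0.991, -0.011], [-0.022, 0.014, -1.0]]
force: [-0.3, 0.3, -1.9]
opening: 57.0
time_s: 32.12
tcp_pos: [469.7, 287.7, 106.5]
tcp_rot: [[0.992, -0.122, -0.029], [-0.123, -0.992, -0.017], [-0.027, 0.021, -0.999]]
force: [0.4, -0.5, -0.8]
opening: 57.4
t 32.12 p [469.7 287.7 106.5] yaw -7.1 open 57.4 F [ 0.4 -0.5 -0.8] q [ 51.  16. -22.  -1. -53.  32.]
shift now [10.7 -4.1 26.1] turn [ 0.021  0.027 -0.006] | shift after turn [10.  -3.5 26.5] or - rows>= 0.7
```

```bash
python3 -m inch '[[[10,-3,2,0.021,0.027,0],[0,0,8,0,0,0],[0,0,10,0,0,0],[0,0,6,0,0,0],[0,0,0,0,0,0],[0,0,0,0,0,0],[0,0,0,0,0,0]]]';python3 d.py 480 290 18.5 -6.7
```

```text
time_s: 32.7
tcp_pos: [478.9, 280.7, 75.0]
tcp_rot: [[0.991, -0.13, -0.007], [-0.13, -0.991, -0.006], [-0.006, 0.007, -1.0]]
force: [0.2, -0.6, -1.1]
opening: 57.2
t 32.7 p [478.9 280.7  75. ] yaw -7.5 open 57.2 F [ 0.2 -0.6 -1.1] q [ 51.  18. -25.  -0. -47.  32.]
shift now [ 0.2 -9.7 56.4] turn [ 0.007  0.006 -0.014] | shift after turn [-0.  -9.3 56.5] or - rows>= 1.4
```

```bash
python3 - <<'E'
from h import *
im,d=manip.get_image("scene"); a=im[230:400,330:490,::-1]; cv2.imwrite("pics/m1.png",cv2.resize(a,None,fx=3.5,fy=3.5,interpolation=2))
E
```

```text
(no output)
```

View pics/m1.png

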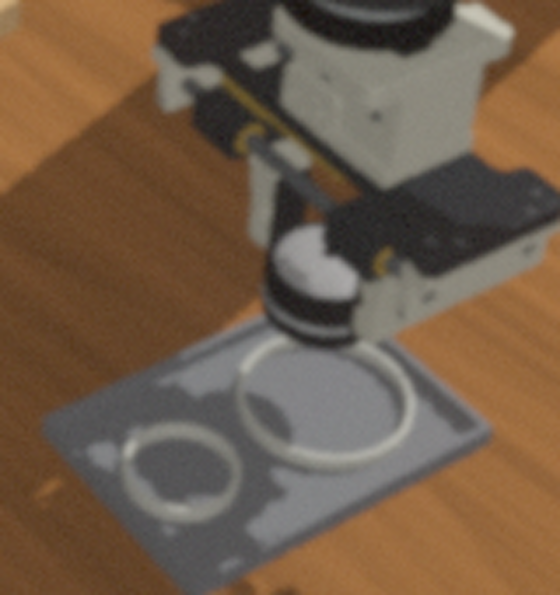

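The microphone hangs above the large well (mic at crop 315,285; well centre 325,400). Lowering.

```bash
python3 -m inch '[[[0,-9,2,0.007,0.006,0],[0,0,9,0,0,0],[0,0,12,0,0,0],[0,0,8,0,0,0],[0,0,2,0,0,0],[0,0,0,0,0,0],[0,0,0,0,0,0]]]';python3 d.py 480 290 18.5 -6.7
```

```text
time_s: 33.33
tcp_pos: [481.1, 292.6, 40.7]
tcp_rot: [[0.992, -0.129, 0.003], [-0.129, -0.992, 0.003], [0.003, -0.004, -1.0]]
force: [0.3, 0.3, -1.0]
opening: 57.3
t 33.33 p [481.1 292.6  40.7] yaw -7.4 open 57.3 F [ 0.3  0.3 -1. ] q [ 51.  21. -27.   0. -42.  31.]
shift now [-0.8  2.8 22.2] turn [-0.004 -0.003 -0.013] | shift after turn [-0.8  2.7 22.2] or - rows>= 0.5
```

```bash
python3 -m inch '[[[-0.8,2,2,0,0,0],[0,0,6,0,0,0],[0,0,6,0,0,0],[0,0,4,0,0,0],[0,0,1,0,0,0],[0,0,0,0,0,0],[0,0,0,0,0,0]]]';python3 d.py 480 290 18.5 -6.7
```

```text
time_s: 33.92
tcp_pos: [480.5, 290.9, 20.6]
tcp_rot: [[0.992, -0.129, 0.004], [-0.129, -0.992, 0.004], [0.004, -0.005, -1.0]]
force: [-0.4, 0.0, -0.4]
opening: 57.5
t 33.92 p [480.5 290.9  20.6] yaw -7.4 open 57.5 F [-0.4  0.  -0.4] q [ 51.  22. -28.   0. -39.  31.]
shift now [-0.3  1.   2.1] turn [-0.005 -0.004 -0.013] | shift after turn [-0.4  1.   2.1] or - rows>= 0.1
```

```bash
python3 -m inch '[[[0,0.5,2,-0.005,-0.004,0],[0,0,1,0,0,0],[0,0,0,0,0,0],[0,0,0,0,0,0]]]';python3 d.py 480 290 18.5 -6.7; python3 -m inch '[[[0,0,0,0,0,0],[0,0,0,0,0,0],[0,0,0,0,0,0],[0,0,0,0,0,0],[0,0,-5,0,0,0],[0,0,-20,0,0,0],[0,0,-30,0,0,0],[0,0,-30,0,0,0],[0,0,-20,0,0,0],[0,0,0,0,0,0]]]' 20; python3 d.py 562.3 82.3 100 -6.7
```

```text
time_s: 34.25
tcp_pos: [480.8, 290.7, 18.8]
tcp_rot: [[0.992, -0.129, -0.0], [-0.129, -0.992, -0.0], [-0.0, 0.0, -1.0]]
force: [-0.0, -0.4, -1.5]
opening: 57.3
t 34.25 p [480.8 290.7  18.8] yaw -7.4 open 57.3 F [-0.  -0.4 -1.5] q [ 51.  23. -28.  -0. -40.  31.]
shift now [-0.7  0.8  0.3] turn [ 0.     0.    -0.012] | shift after turn [-0.7  0.8  0.3] or - rows>= 0.1
time_s: 35.08
tcp_pos: [480.8, 290.0, 128.6]
tcp_rot: [[0.992, -0.128, -0.002], [-0.128, -0.992, -0.003], [-0.001, 0.003, -1.0]]
force: [0.3, 0.3, 0.6]
opening: 80.7
t 35.08 p [480.8 290.  128.6] yaw -7.4 open 80.7 F [0.3 0.3 0.6] q [ 51.  15. -21.   0. -54.  31.]
shift now [107.5 195.5  29.1] turn [ 0.003  0.001 -0.012] | shift after turn [105.2 196.8  28.6] or - rows>= 5.4
```

```bash
python3 - <<'E'
from h import *
im,d=manip.get_image("scene"); a=im[230:400,330:490,::-1]; cv2.imwrite("pics/m2.png",cv2.resize(a,None,fx=3.5,fy=3.5,interpolation=2))
E
```

```text
(no output)
```

View pics/m2.png

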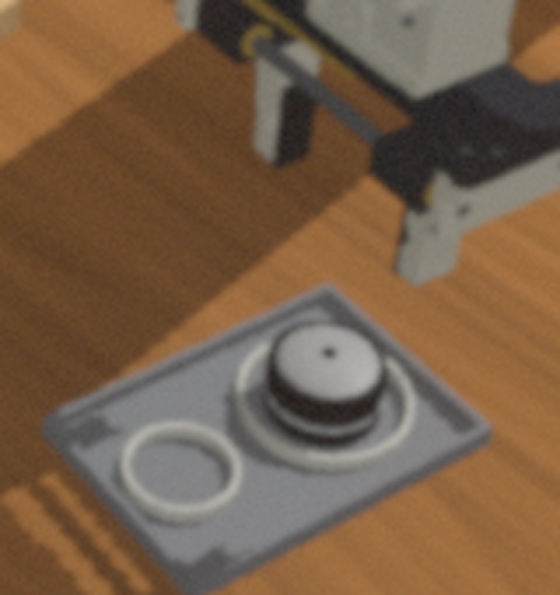

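Microphone seated in the large well (crop 325,385). Now the fat cell.

```bash
python3 -m inch '[[[8,14,0,0,0,0],[14,26,0,0,0,0],[18,33,2,0,0,0],[18,33,4,0,0,0],[18,33,4,0,0,0],[16,28,4,0,0,0],[9,16,2,0,0,0],[4,6,0,0,0,0],[0,0,0,0,0,0],[0,0,0,0,0,0]]]' 0; python3 d.py 562.3 82.3 80 -6.7
```

```text
time_s: 35.97
tcp_pos: [559.4, 80.5, 105.3]
tcp_rot: [[0.992, -0.126, -0.009], [-0.126, -0.992, -0.004], [-0.009, 0.005, -1.0]]
force: [-0.2, -0.5, -1.1]
opening: 87.6
t 35.97 p [559.4  80.5 105.3] yaw -7.3 open 87.6 F [-0.2 -0.5 -1.1] q [ 28.  17. -22.  -0. -52.  55.]
shift now [ 2.9 -2.3 25.3] turn [ 0.005  0.009 -0.01 ] | shift after turn [ 2.7 -2.1 25.3] or - rows>= 0.6
```

```bash
python3 -m inch '[[[3,-2,2,0.005,0.009,0],[0,0,8,0,0,0],[0,0,10,0,0,0],[0,0,4,0,0,0],[0,0,0,0,0,0],[0,0,0,0,0,0]]]'; python3 d.py 562.3 82.3 14 -6.7
```

```text
time_s: 36.47
tcp_pos: [561.3, 86.8, 78.0]
tcp_rot: [[0.993, -0.121, 0.001], [-0.121, -0.993, 0.0], [0.0, -0.0, -1.0]]
force: [-0.1, 1.0, 0.4]
opening: 87.7
t 36.47 p [561.3  86.8  78. ] yaw -6.9 open 87.7 F [-0.1  1.   0.4] q [ 29.  19. -24.   0. -48.  55.]
shift now [ 1.5  4.3 64. ] turn [-0.    -0.    -0.004] | shift after turn [ 1.5  4.3 64. ] or - rows>= 1.5
```

```bash
python3 -m inch '[[[1.5,3.5,3,0,0,0],[0,0,12,0,0,0],[0,0,15,0,0,0],[0,0,15,0,0,0],[0,0,9,0,0,0],[0,0,3,0,0,0],[0,0,0,0,0,0],[0,0,0,0,0,0]]]'; python3 d.py 562.3 82.3 14 -6.7
```

```text
time_s: 37.13
tcp_pos: [564.4, 83.5, 20.1]
tcp_rot: [[0.993, -0.119, 0.004], [-0.119, -0.993, 0.001], [0.004, -0.002, -1.0]]
force: [0.3, 0.9, 0.4]
opening: 87.5
t 37.13 p [564.4  83.5  20.1] yaw -6.8 open 87.5 F [0.3 0.9 0.4] q [ 28.  23. -27.   0. -40.  55.]
shift now [-2.   1.5  6. ] turn [-0.002 -0.004 -0.002] | shift after turn [-2.   1.5  6.1] or - rows>= 0.2
```

```bash
python3 -m inch '[[[-2,1,3,0,-0.004,0],[0,0,2,0,0,0],[0,0,0,0,0,0],[0,0,0,0,0,0]]]'; python3 -m inch '[[[0,0,0,0,0,0],[0,0,0,0,0,0],[0,0,0,0,0,0],[0,0,0,0,0,0],[0,0,0,0,0,0],[0,0,0,0,0,0],[0,0,0,0,0,0],[0,0,0,0,0,0],[0,0,0,0,0,0],[0,0,0,0,0,0]]]' 255; python3 -m inch '[[[0,0,0,0,0,0],[0,0,0,0,0,0]]]'; python3 d.py 562.3 82.3 14 -6.7
```

```text
time_s: 37.47
tcp_pos: [563.5, 83.2, 16.8]
tcp_rot: [[0.993, -0.118, 0.003], [-0.118, -0.993, 0.003], [0.002, -0.004, -1.0]]
force: [0.3, 0.3, 0.4]
opening: 87.6
time_s: 38.3
tcp_pos: [564.1, 83.4, 17.9]
tcp_rot: [[0.993, -0.118, 0.004], [-0.118, -0.993, 0.004], [0.004, -0.004, -1.0]]
force: [-0.7, 1.2, 0.5]
opening: 33.3
time_s: 38.47
tcp_pos: [564.1, 83.4, 17.8]
tcp_rot: [[0.993, -0.118, 0.004], [-0.118, -0.993, 0.004], [0.004, -0.004, -1.0]]
force: [-0.1, -0.4, -0.2]
opening: 33.4
t 38.47 p [564.1  83.4  17.8] yaw -6.8 open 33.4 F [-0.1 -0.4 -0.2] q [ 28.  23. -27.  -0. -40.  55.]
shift now [-1.6  1.3  3.8] turn [-0.004 -0.004 -0.001] | shift after turn [-1.6  1.3  3.8] or - rows>= 0.1
```

```bash
python3 -m inch '[[[0,0,-6,0,0,0],[0,0,-20,0,0,0],[0,0,-30,0,0,0],[0,0,-30,0,0,0],[0,0,-20,0,0,0],[0,-10,-5,0,0,0],[-2,-22,0,0,0,0],[-4,-32,0,0,0,0],[-4,-32,0,0,0,0],[-4,-32,0,0,0,0]]]'; python3 d.py 568 280 90 -6.7
```

```text
time_s: 39.3
tcp_pos: [561.7, 210.8, 134.1]
tcp_rot: [[0.992, -0.128, -0.002], [-0.128, -0.992, 0.003], [-0.002, -0.002, -1.0]]
force: [-0.2, 0.2, -1.5]
opening: 33.6
t 39.3 p [561.7 210.8 134.1] yaw -7.4 open 33.6 F [-0.2  0.2 -1.5] q [ 39.  18. -16.  -0. -56.  44.]
shift now [ -2.5 -69.3  44.3] turn [-0.002  0.002 -0.011] | shift after turn [ -1.9 -69.4  44.1] or - rows>= 2.0
```

```bash
python3 -m inch '[[[-1,-22,4,0,0,0],[0,-16,8,0,0,0],[0,-10,8,0,0,0],[0,-4,8,0,0,0],[0,0,4,0,0,0],[0,0,0,0,0,0],[0,0,0,0,0,0],[0,0,0,0,0,0]]]'; python3 d.py 568 280 60 -6.7
```

```text
time_s: 39.97
tcp_pos: [564.7, 268.6, 95.0]
tcp_rot: [[0.992, -0.125, -0.008], [-0.125, -0.992, -0.001], [-0.008, 0.002, -1.0]]
force: [0.0, 0.2, -1.1]
opening: 33.4
t 39.97 p [564.7 268.6  95. ] yaw -7.2 open 33.4 F [ 0.   0.2 -1.1] q [ 43.  22. -15.  -0. -53.  40.]
shift now [  2.2 -11.8  35. ] turn [ 0.002  0.008 -0.009] | shift after turn [  2.  -11.7  35. ] or - rows>= 0.9
```

```bash
python3 -m inch '[[[2,-11,3,0,0.008,0],[0,0,10,0,0,0],[0,0,12,0,0,0],[0,0,8,0,0,0],[0,0,2,0,0,0],[0,0,0,0,0,0],[0,0,0,0,0,0]]]'; python3 d.py 568 280 21.8 -6.7
```

```text
time_s: 40.55
tcp_pos: [569.8, 277.1, 59.5]
tcp_rot: [[0.992, -0.129, 0.003], [-0.129, -0.992, -0.0], [0.003, -0.0, -1.0]]
force: [-0.2, 0.3, -1.4]
opening: 33.4
t 40.55 p [569.8 277.1  59.5] yaw -7.4 open 33.4 F [-0.2  0.3 -1.4] q [ 44.  25. -16.   0. -48.  39.]
shift now [-2.3 -2.6 37.7] turn [-0.    -0.003 -0.013] | shift after turn [-2.1 -2.7 37.7] or - rows>= 0.9
```

```bash
python3 -m inch '[[[-2,-2.5,3,0,-0.003,0],[0,0,8,0,0,0],[0,0,8,0,0,0],[0,0,5,0,0,0],[0,0,2,0,0,0],[0,0,0,0,0,0],[0,0,0,0,0,0]]]'; python3 d.py 568 280 21.8 -6.7
```

```text
time_s: 41.13
tcp_pos: [568.5, 280.5, 31.7]
tcp_rot: [[0.992, -0.129, 0.001], [-0.129, -0.992, 0.001], [0.001, -0.002, -1.0]]
force: [-0.8, 1.1, -1.6]
opening: 33.8
t 41.13 p [568.5 280.5  31.7] yaw -7.4 open 33.8 F [-0.8  1.1 -1.6] q [ 44.  27. -18.  -0. -45.  39.]
shift now [-0.5  0.6  9.9] turn [-0.001 -0.001 -0.013] | shift after turn [-0.5  0.6  9.9] or - rows>= 0.2
```

```bash
python3 - <<'E'
from h import *
im,d=manip.get_image("scene"); a=im[280:400,330:490,::-1]; cv2.imwrite("pics/f1.png",cv2.resize(a,None,fx=4,fy=4,interpolation=2))
E
```

```text
(no output)
```

View pics/f1.png

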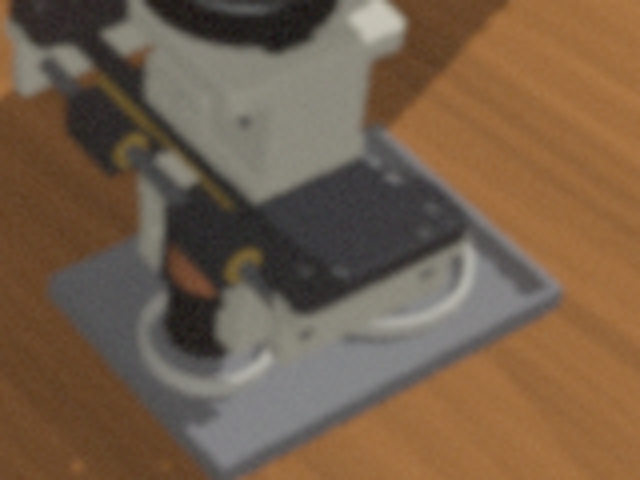

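The fat cell (crop 195,320) is above the small ring (205,345). Lowering the last 10 mm.

```bash
python3 -m inch '[[[-0.5,0.5,3,0,0,0],[0,0,4,0,0,0],[0,0,3,0,0,0],[0,0,0.5,0,0,0],[0,0,0,0,0,0],[0,0,0,0,0,0]]]'; python3 d.py 568 280 21.8 -6.7
```

```text
time_s: 41.68
tcp_pos: [568.7, 280.6, 21.9]
tcp_rot: [[0.992, -0.129, 0.003], [-0.129, -0.992, 0.003], [0.003, -0.003, -1.0]]
force: [0.1, -0.1, -1.2]
opening: 33.5
t 41.68 p [568.7 280.6  21.9] yaw -7.4 open 33.5 F [ 0.1 -0.1 -1.2] q [ 44.  28. -18.   0. -44.  39.]
shift now [-0.6  0.7  0.1] turn [-0.003 -0.003 -0.012] | shift after turn [-0.6  0.7  0.1] or - rows>= 0.1
```

```bash
python3 -m inch '[[[0,0,1,0,0,0],[0,0,0,0,0,0]]]'; python3 -m inch '[[[0,0,0,0,0,0],[0,0,0,0,0,0],[0,0,0,0,0,0],[0,0,0,0,0,0],[0,0,-5,0,0,0],[0,0,-20,0,0,0],[0,0,-35,0,0,0],[0,0,-35,0,0,0],[0,0,-35,0,0,0],[0,0,-30,0,0,0]]]' 80; python3 -m inch '[[[0,-5,-5,0,0,0],[0,-20,0,0,0,0],[0,-35,0,0,0,0],[0,-38,0,0,0,0],[0,-38,0,0,0,0],[0,-38,0,0,0,0],[0,-38,0,0,0,0],[0,-38,0,0,0,0],[0,-20,0,0,0,0],[0,0,0,0,0,0]]]'; python3 d.py
```

```text
time_s: 41.85
tcp_pos: [568.8, 280.7, 22.2]
tcp_rot: [[0.992, -0.128, 0.004], [-0.128, -0.992, 0.003], [0.004, -0.003, -1.0]]
force: [-0.7, -0.6, -2.5]
opening: 33.9
time_s: 42.68
tcp_pos: [564.9, 277.2, 180.9]
tcp_rot: [[0.992, -0.13, -0.008], [-0.13, -0.992, -0.007], [-0.007, 0.008, -1.0]]
force: [1.4, 0.5, 0.6]
opening: 60.2
time_s: 43.52
tcp_pos: [604.8, 557.3, 203.3]
tcp_rot: [[0.991, -0.133, 0.009], [-0.133, -0.991, 0.007], [0.008, -0.008, -1.0]]
force: [-0.0, -0.3, -1.4]
opening: 60.1
t 43.52 p [604.8 557.3 203.3] yaw -7.7 open 60.1 F [-0.  -0.3 -1.4] q [ 56.  35.  21.   0. -76.  26.]
```

```bash
python3 - <<'E'
from h import *
im,d=manip.get_image("scene"); np.savez("scF.npz",im=im,d=d); cv2.imwrite("pics/fs.png",cv2.resize(im[150:420,160:500,::-1],None,fx=2.2,fy=2.2,interpolation=2))
im,d=manip.get_image("top"); np.savez("topF.npz",im=im,d=d); cv2.imwrite("pics/ft.png",cv2.resize(im[90:340,140:500,::-1],None,fx=2.2,fy=2.2,interpolation=2))
P=cloud("top",cv2.medianBlur(d,3))
trays={"tape":((488.6,-278.3),-3.27),"mic":((513.3,286.4),-6.7)}
K={}
for nm,t,p,r,z0,z1 in [("rec","tape",(-68,0),62,26,45),("cas","tape",(18,0),60,60,75),("thin","tape",(83,0),24,46,62),("mic","mic",(-36,0),38,27,42),("fat","mic",(52,0),28,57,72)]:
    c,a=trays[t]; a=np.radians(a); M=np.array([[np.cos(a),-np.sin(a)],[np.sin(a),np.cos(a)]])
    L=(P[...,:2]-c)@M
    m=(np.hypot(L[...,0]-p[0],L[...,1]-p[1])<r)&(P[...,2]>z0)&(P[...,2]<z1); q=L[m]
    if len(q)<5: print(nm,"none"); continue
    R=cv2.minAreaRect(q.astype(np.float32)); print(nm,len(q),"tray xy",np.round(R[0],1),"mean",q.mean(0).round(1),"size",np.round(R[1],1),round(R[2],1),"z",np.median(P[m][:,2]).round(1), "target",p)
E
```

```text
rec 1231 tray xy [-69.8  -0.3] mean [-69.9   1. ] size [58.  97.5] 0.0 z 34.3 target (-68, 0)
cas 246 tray xy [18.2 -0.1] mean [18.  -0.2] size [10.4 99.9] 0.1 z 67.9 target (18, 0)
thin 120 tray xy [84.6  1.4] mean [84.2  2.1] size [24.  24.4] 51.4 z 52.1 target (83, 0)
mic 577 tray xy [-35.4  -0. ] mean [-35.1  -0.8] size [56.1 55.1] 7.9 z 37.1 target (-36, 0)
fat 219 tray xy [53.4  1.3] mean [53.1  0.4] size [31.8 33.3] 7.8 z 63.5 target (52, 0)
```

View pics/fs.png

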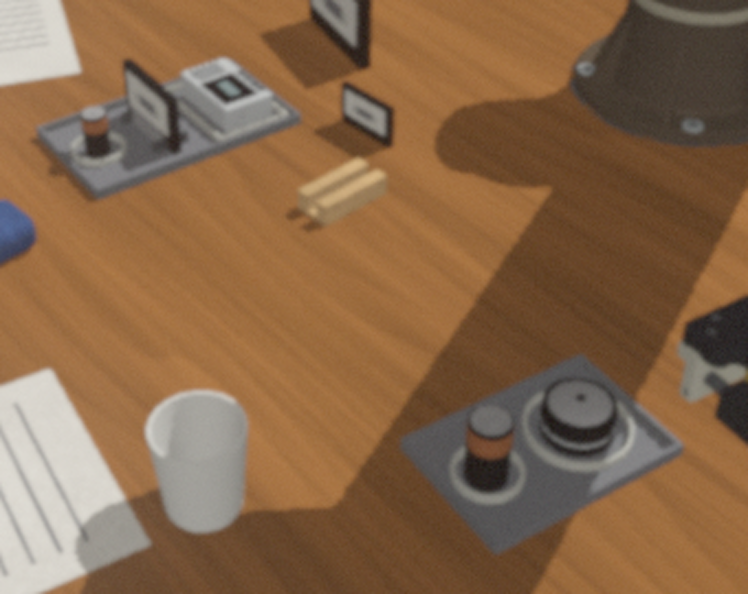

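View pics/ft.png

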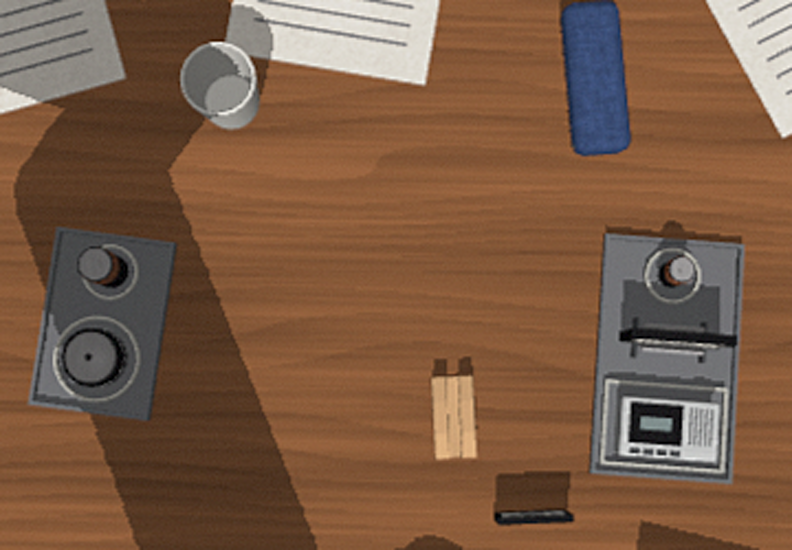

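Both views show every item in its well, the cassette in the clip, the cup and case untouched, and the arm clear. I'll hand it in.

```bash
python3 -m inch '[[[0,0,0,0,0,0],[0,0,0,0,0,0],[0,0,0,0,0,0],[0,0,0,0,0,0],[0,0,0,0,0,0]]]'; python3 -c "
from cell import manip
print(manip.get_state()['qd'].round(2)); print(manip.close_job())"
```

```text
time_s: 44.03
tcp_pos: [605.5, 549.6, 205.8]
tcp_rot: [[0.99, -0.138, 0.009], [-0.138, -0.99, 0.007], [0.008, -0.008, -1.0]]
force: [0.1, -0.4, 1.1]
opening: 60.3
[-0.41 -0.95 -0.49  0.01  0.03  0.08]
the job is handed in; nothing more can be done
None
```

Both kits are made up and handed in at about 44 s. I moved, in order, the recorder, cassette, thin battery, microphone and fat battery. The cassette was pressed into the clip until it stopped hard.

My last check measured each item against its tray with the top camera:

| Item | Position in its tray, x / y (mm) | Target, x / y (mm) | Top height (mm) | Expected top height (mm) |
|---|---|---|---|---|
| Recorder | -69.8 / -0.3 | -68 / 0 | 34 | 34 |
| Cassette | 18.2 / -0.1 | 18 / 0 | 68 | 68 |
| Thin battery | 84.6 / 1.4 | 83 / 0 | 52 | 54 |
| Microphone | -35.4 / 0.0 | -36 / 0 | 37 | up to 40 (domed top) |
| Fat battery | 53.4 / 1.3 | 52 / 0 | 63.5 | 65 |

- **Placement:** all five items are within tolerance and upright, and the cassette is square to the tray to about 0.1°. The cup and spectacles case look unmoved in the final pictures, the arm stood clear, and the last force reading was only sensor noise.
- **Camera disagreement:** the two cameras differed by 2–4 mm in x, and the robot's own readings fell in between. I aimed the later picks and placings midway; every well had room for that.
- **Force spike:** the last push on the cassette briefly read 45 N at the wrist. That is well under the 120 N wrist limit, and it came through the fingers and cassette rather than the arm or gripper body. The fingers slid about 2 mm on the cassette.

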